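# Drive a dowel pin out of its block and tip it into the sunken parts well

### The arm

A 6-joint arm with a two-finger parallel gripper is mounted at the origin on the work surface. World frame = base frame: x ahead of the robot, y to its left, z up, the work surface at z = 0. Lengths are in m, angles in degrees, forces in N, time in s.
With the tool pointing down it reaches from about 0.35 to 0.875 m from the base axis. Payload 4.2 kg.
Tool frame: the origin (TCP) lies at the very end of the fingers, on their centre line; the grasp point (between the pads) lies 19 mm behind it (r.hold_point_z is the distance from the TCP to the grasp point, in m); z points along the fingers, y is the direction in which the jaws open and shut (so a half turn about z gives the same grasp; the last joint's range is limited). The gripper opens to 87 mm and grips with 3 to 60 N. Pads are 19 mm wide; open, the fingers measure 117 mm over their backs; the gripper's body (75 mm by 190 mm) begins 51 mm behind the grasp point.
Start: joints at [91.02, 22.042, 0.453, 0, -68.411, -14.817], TCP at [0.149, 0.607, 0.223] pointing down, gripper open.
Joint ranges: [-179.83, 179.83], [-69.29, 118.12], [-61.27, 80.66], [-181.25, 117.63], [-171.15, -9.14], [-177.46, 177.46]. Speed limits (degrees/s): [159.86, 159.86, 180, 180, 180, 180].

### API

Orientations are given as a 3x3 rotation matrix whose columns are the frame's x, y, z axes.
In Python, from station import r, cams, ticket gives the robot as it stands.
- The arm moves only by the tool drive_tool, never from a script. Its argument "deltas" is a list of rows, each an object of numbers: "dx", "dy", "dz": the shift along the tool's x, y, z in m; "wx", "wy", "wz": the turn, a rotation vector about the tool's x, y, z in degrees. A call has 1 to 20 rows; each row is the pose to reach, as a shift and turn from the pose commanded when the call began, along the tool's axes at that moment; what a row does not reach only later rows make up. A row lasts 1/10 s, in which the tool goes at most 50 mm and 8.59 degrees, less where a joint would pass 70% of its speed; a pose out of reach is approached as far as the arm can. A call with a gripper value outside its range is refused whole. "gripper" is the opening, from 0 (shut) to 1 (fully open), set as the call begins (left out, the last holds). The fingers move at their own pace and stop on an object; the grip force is fixed at half the most. Time passes only in rows, so rows that repeat a pose let the fingers close. It gives the time, the measured TCP pose, the force and the opening at its end, in the units of the state.
- r.sense(): the state, without advancing time (a new reading comes with each control period).
- cams.capture(name): name is "scene" or "side" or "wrist"; returns the picture (420x560x3 uint8, red, green, blue); there is no depth.
- cams.camera_model(name): a dict with "intrinsics" (3x3 intrinsics, pixels), "extrinsics" (4x4, takes a point from world to camera coordinates); the wrist camera has in their place "T_tool_cam" (4x4, takes a point from camera to tool coordinates, whose origin is the TCP and whose axes are the flange's). Camera axes: x right, y down, z forward; pixel columns grow to the right and rows downward; lengths in m; the calibration is good to about 2 mm. A picture is of the moment at which its call begins: read the wrist's pose just before it. camera_model takes no time and is no camera call.
- ticket.finish_job(): hands the job in, once; it reports no verdict.
The state is a dict: "time_s": time; "joints": joint angles; "joint_velocities": joint speeds; "effort": joint torques, N m; "tcp_pos": TCP position; "ee_rot": TCP orientation; "wrist_force": force on the tool from outside, world axes, zero at the start; "moment": the same for the moment, N m; "gripper_width": opening from 0.0 (shut) to 1.0 (fully open).
Only numpy, scipy, OpenCV 4.12 (cv2) and the standard library are available. Lean on these libraries where they do the work, as an engineer would, in place of code of your own. Each camera call takes 0.05 s, during which the arm holds its last target.

### The job

Push the drift rod through the plywood block so that the steel dowel pin comes out of the far side into the steel cup standing there. Then carry the cup to the square plywood well, bring its lip low over the opening, clear of the raised walls, and tip it steeply so that the pin slides out onto the sunken floor; do not throw the pin or let it fall from high up. Finally stand the empty cup upright on the bench again and let go, leaving the other things where they are.

Things in the scene. Friction and masses are not known exactly. Their poses are not given: they have to be found in the camera images.
- fixture: push-out block, laminated plywood, 70 (x) x 90 (y) x 100 mm tall, fixed to the bench on a flat steel bar 120 (x) x 50 (y) x 12 mm. Origin: centre of its underside, z up. A round 18 mm bore runs along its own y axis at height 69 mm; the rod enters at the +y face, the pin leaves at the -y face
- rod_head (a point): centre of the outer face of the drift rod's head, a dark steel disc 32 mm across and 12 mm thick, at height 69 mm on the fixture's +y side. It is pushed along the fixture's -y axis
- drift_rod (a joint): travel of the drift rod along the fixture's -y axis in m: 0 fully out, 0.065 fully home (head against the block, rod tip 4 mm past the exit). Rod diameter 14 mm, captive, about 3 N friction, stays where it is left. Starts between 0 and 0.015
- bore_exit (a point): centre of the bore's mouth on the block's -y face, height 69 mm (origin in the block's frame 0, -45, 69 mm). Above it a pale translucent plastic guard, 80 mm wide (x) and 4 mm thick, underside 126 mm over the bench, juts out over half of the cup, from y = -39 to -99 mm in the block's frame
- pin: steel dowel pin, 16 mm diameter, 28 mm long along its own y axis, 44 g. Origin at its centre. Starts loose inside the bore a few mm short of the exit. Polished: slides easily on the cup's steel (slopes over about 17 degrees)
- cup: open boat-shaped steel cup, 160 g. Origin: centre of its underside, z up. Sides flat, upright, parallel, 50 mm apart outside (x = -25, +25 mm), 42 mm tall. Ends slope outward 40 degrees from upright, from a floor 34 mm long (y) to a mouth 104 mm long. Walls 3 mm. Stands at the exit, long axis (y) along the bore, centre about 57 mm from the exit face. Either end is a pouring lip
- lip_a (a point): middle of the cup's rim at its +y end (0, 52, 42 mm in the cup's frame). Tipped by t degrees over this end, the end wall slopes down by t - 50 degrees
- lip_b (a point): middle of the cup's rim at its -y end (0, -52, 42 mm in the cup's frame)
- well: fixed square plywood well, 120 x 120 mm outside, walls 18 mm thick and 55 mm tall, opening 84 x 84 mm, sunken floor 10 mm above the bench. Origin: centre of its underside, z up
- bit_block: low wooden block with short drill bits standing in it, 90 x 100 mm, 63 mm tall over the bits, fixed; a bystander. It and the well may swap places
- glue_bottle: white bottle 56 mm diameter, 150 mm tall, bystander; origin at the centre of its underside
- tape_roll: roll of paper tape lying flat, 90 mm across, 24 mm tall, bystander; origin at the centre of its underside
- screwdriver: screwdriver lying between the robot and the fixture, 200 mm long, bystander
- hammer: hammer lying beyond the fixture, 260 mm long, bystander
- offcut: flat wooden offcut 90 x 50 x 19 mm, bystander; origin at the centre of its underside
- steel_rule: metal rule 30 x 280 x 4 mm lying flat, bystander; origin at the centre of its underside

How it is judged (in metres and radians):
On the way, in this order (a step that is already met when the one before it is completed fails the run):
1. the drift rod has pushed the pin out and the pin lies in the cup (value of joint drift_rod above 0.04 m and x of pin in the frame of cup between -0.024 and 0.024 m and y of pin in the frame of cup between -0.05 and 0.05 m and z of pin in the frame of cup between 0 and 0.04 m), for 0.2 s.
2. the cup is tipped more than 55 degrees with a lip over the well's opening, no more than 45 mm above the top of its walls (angle between cup's own z axis and vertical above 0.96 rad and ((horizontal distance between lip_a and well below 0.05 m and height (world z) of lip_a below 0.1 m) or (horizontal distance between lip_b and well below 0.05 m and height (world z) of lip_b below 0.1 m))), for 0.1 s.
At the end, for the whole second after the job is handed in: the pin lies at rest inside the well's opening (its centre within 42 mm of the well's centre along both sides, less than 45 mm above the bench), and the cup stands upright (within 6 degrees) at rest on the bench itself, anywhere (x of pin in the frame of well between -0.042 and 0.042 m and y of pin in the frame of well between -0.042 and 0.042 m and height (world z) of pin below 0.045 m and linear speed of pin below 0.05 m/s and angle between cup's own z axis and vertical below 0.1 rad and height (world z) of cup below 0.006 m and linear speed of cup below 0.03 m/s); the robot touches nothing.
It fails at once if the pin was thrown or fell from more than about 15 cm (speed above 1.8 m/s) (linear speed of pin above 1.8 m/s).
It fails at once if the pin fell onto the bench (contact force between pin and table above 0.05 N).
It fails at once if another thing was moved by more than 40 mm (distance of any of glue_bottle, tape_roll, screwdriver, hammer, offcut, steel_rule from where it was at the start of the episode above 0.04 m).
It also fails if it takes over 66 s, if anything falls off the work surface, if the arm or the gripper's body presses on something with over 40 N, if the wrist force passes 120 N, or if a joint passes its speed limit or range.

## Working session

There is one attempt and no reset: what is moved stays moved. The work goes in short steps, Python scripts to look and compute and a tool call to move; the robot and the scene stay as the last step left them, time stands still between calls to the robot, and variables do not carry over. Pictures are saved under pics/ and viewed, and the job is handed in when it is done.

Besides the shell and the picture viewer there is one more tool, called after ">>>" by a JSON object that holds its "method" and its "body", one argument or row to a line. drive_tool: Moves the arm, as the interface text tells. Its arguments: {"type":"object","properties":{"deltas":{"type":"array","items":{"type":"object","properties":{"dx":{"type":"number"},"dy":{"type":"number"},"dz":{"type":"number"},"wx":{"type":"number"},"wy":{"type":"number"},"wz":{"type":"number"}}}},"gripper":{"type":"number"}},"required":["deltas"]}

```bash
ls; mkdir -p pics; python3 - <<'E'
from station import r,cams,ticket
import cv2,numpy as np
for n in ["scene","side","wrist"]:
    s=r.sense()
    im=cams.capture(n); cv2.imwrite(f"pics/{n}0.png",im[:,:,::-1])
    m=cams.camera_model(n); print(n,{k:np.round(v,4).tolist() for k,v in m.items() if not isinstance(v,str)})
print(s, r.hold_point_z)
E
```

```text
pics
scene {'intrinsics': [[399.278, 0.0, 279.7803], [0.0, 399.278, 205.3401], [0.0, 0.0, 1.0]], 'extrinsics': [[-0.7649, 0.6441, 0.0024, 0.4753], [0.5474, 0.652, -0.5247, -0.2649], [-0.3396, -0.4, -0.8513, 1.3333], [0.0, 0.0, 0.0, 1.0]]}
side {'intrinsics': [[537.4653, 0.0, 283.3362], [0.0, 537.4653, 217.5956], [0.0, 0.0, 1.0]], 'extrinsics': [[0.768, -0.6405, -0.0027, -0.4873], [-0.4321, -0.515, -0.7403, 0.2783], [0.4728, 0.5697, -0.6722, 1.358], [0.0, 0.0, 0.0, 1.0]]}
wrist {'intrinsics': [[309.7782, 0.0, 287.4542], [0.0, 309.7782, 207.4026], [0.0, 0.0, 1.0]], 'T_tool_cam': [[-0.001, -0.9704, -0.2413, 0.066], [1.0, -0.0008, -0.0011, -0.0005], [0.0009, -0.2413, 0.9704, -0.1619], [0.0, 0.0, 0.0, 1.0]]}
{'time_s': 0.1, 'joints': array([ 9.10199246e+01,  2.20856645e+01,  3.89368231e-01, -2.46188065e-02,
       -6.84120177e+01, -1.48171314e+01]), 'joint_velocities': array([-0.10434461, -0.25195135,  0.26143416,  0.15446921,  0.01331457,
       -0.13408692]), 'effort': array([-3.66913282e-04, -3.91688132e+01,  1.87936413e+01,  4.23197553e+00,
        1.34560140e-02, -6.93901734e-05]), 'tcp_pos': array([0.14890611, 0.60645823, 0.22159011]), 'ee_rot': array([[ 9.71108120e-01, -2.38639654e-01, -3.65826144e-04],
       [-2.38639915e-01, -9.71106272e-01, -1.89721468e-03],
       [ 9.74945913e-05,  1.92970130e-03, -9.99998133e-01]]), 'wrist_force': array([-0.26075682,  0.37810532,  0.54353384]), 'moment': array([-0.00318981, -0.04014167, -0.00484854]), 'gripper_width': 0.9982751835004666} 0.0187
```

View pics/scene0.png

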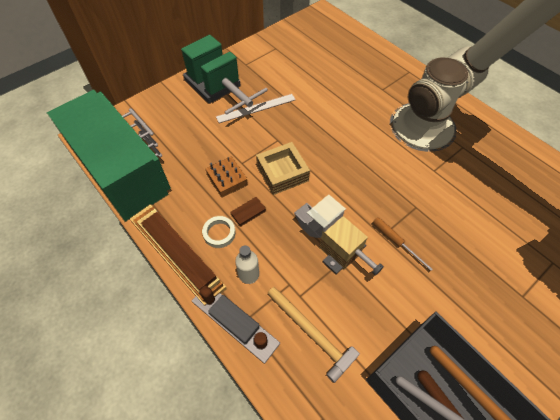

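View pics/side0.png

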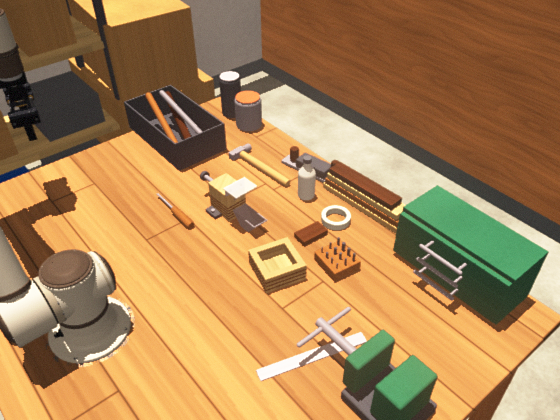

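View pics/wrist0.png

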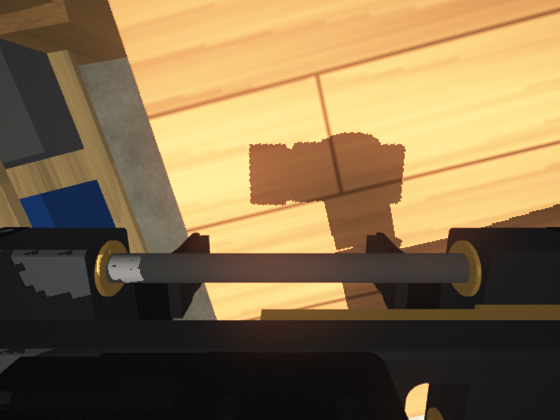

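The scene picture shows the fixture at about (343,238), the guard and cup at (320,213), the rod head at (375,267) and the well at (283,167). I'll zoom in on both views.

```bash
cat > h.py <<'E'
import cv2,numpy as np
from station import r,cams
def ray(n,u,v):
    m=cams.camera_model(n);K=np.array(m["intrinsics"]);E=np.array(m["extrinsics"])
    R,t=E[:3,:3],E[:3,3];d=R.T@np.linalg.solve(K,[u,v,1.]);return -R.T@t,d/np.linalg.norm(d)
def onz(n,u,v,z):
    c,d=ray(n,u,v);return c+d*(z-c[2])/d[2]
def two(a,b):
    c1,d1=ray("scene",*a);c2,d2=ray("side",*b)
    s=np.linalg.lstsq(np.c_[d1,-d2],c2-c1,rcond=None)[0]
    p,q=c1+d1*s[0],c2+d2*s[1];return (p+q)/2,np.linalg.norm(p-q)
def proj(n,p):
    m=cams.camera_model(n);K=np.array(m["intrinsics"]);E=np.array(m["extrinsics"])
    q=K@(E[:3,:3]@np.asarray(p)+E[:3,3]);return q[:2]/q[2]
def crop(im,x,y,w,h,f,name):
    cv2.imwrite(name,cv2.resize(im[y:y+h,x:x+w],None,fx=f,fy=f,interpolation=cv2.INTER_CUBIC))
E
python3 - <<'E'
from h import *
s=cv2.imread("pics/scene0.png");d=cv2.imread("pics/side0.png")
crop(s,285,185,105,95,7,"pics/c1.png")
crop(d,190,160,90,75,8,"pics/c2.png")
crop(s,240,130,80,70,8,"pics/c3.png")
crop(d,235,230,80,65,8,"pics/c4.png")
E
```

```text
(no output)
```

View pics/c1.png

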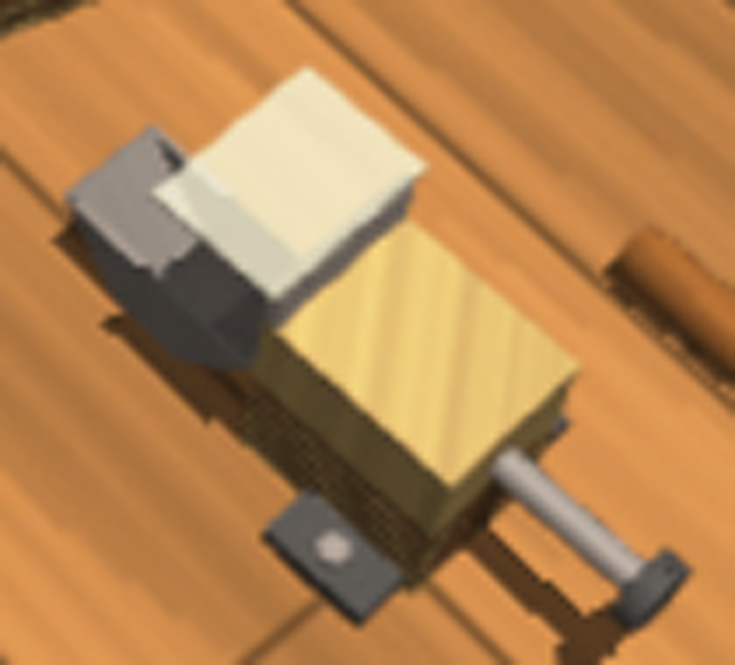

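View pics/c2.png

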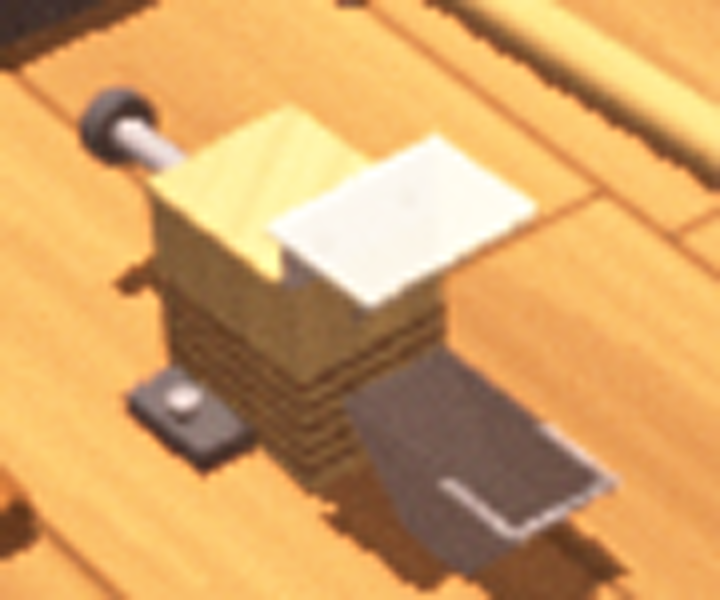

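View pics/c3.png

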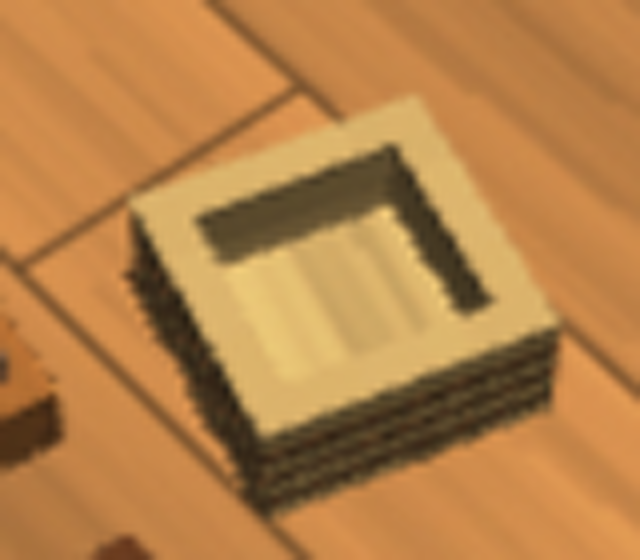

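View pics/c4.png

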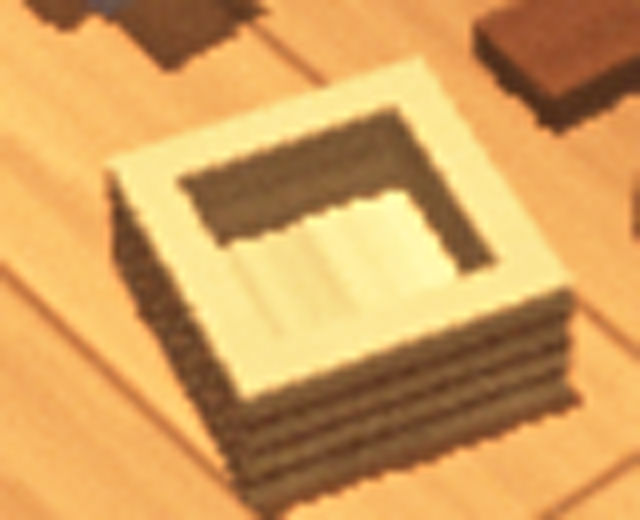

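```bash
python3 - <<'E'
from h import *
np.set_printoptions(precision=4,suppress=True)
def sc(x,y,f,ox,oy): return ((x+.5)/f-.5+ox,(y+.5)/f-.5+oy)
S=lambda x,y:sc(x,y,7,285,185)
D=lambda x,y:sc(x,y,8,190,160)
S3=lambda x,y:sc(x,y,8,240,130)
D4=lambda x,y:sc(x,y,8,235,230)
print("block scene z.1");
for p in [(580,365),(448,490)]: print(onz("scene",*S(*p),.1))
print("block side z.1")
for p in [(148,180),(290,103),(310,385)]: print(onz("side",*D(*p),.1))
print("guard z.13")
for p in [(308,66),(428,165),(275,298),(152,192)]: print(onz("scene",*S(*p),.13)) 
for p in [(435,133),(540,208),(372,305),(268,232)]: print(onz("side",*D(*p),.13)) 
print("cup rim")
for p in [(150,127),(68,198)]: print(onz("scene",*S(*p),.042))
for p in [(615,483),(512,534),(345,400),(438,345)]: print(onz("side",*D(*p),.042))
print("well")
w=[onz("scene",*S3(*p),.055) for p in [(415,95),(558,325),(262,438),(130,200)]];print(np.array(w),np.mean(w,0))
w=[onz("side",*D4(*p),.055) for p in [(420,58),(572,288),(242,400),(108,165)]];print(np.array(w),np.mean(w,0))
print("head"); print(two(S(660,590),D(112,122)))
print(onz("scene",*S(660,595),.069),onz("side",*D(105,120),.069))
E
```

```text
block scene z.1
[0.4954 0.1918 0.1   ]
[0.5666 0.1959 0.1   ]
block side z.1
[0.4957 0.1904 0.1   ]
[0.5648 0.195  0.1   ]
[0.474  0.0542 0.1   ]
guard z.13
[0.4973 0.0484 0.13  ]
[0.4937 0.1073 0.13  ]
[0.5738 0.1115 0.13  ]
[0.5779 0.0515 0.13  ]
[0.5747 0.1116 0.13  ]
[0.5774 0.051  0.13  ]
[0.4978 0.046  0.13  ]
[0.4931 0.1036 0.13  ]
cup rim
[ 0.5191 -0.0071  0.042 ]
[ 0.5662 -0.0033  0.042 ]
[ 0.5639 -0.0066  0.042 ]
[ 0.5178 -0.004   0.042 ]
[0.5145 0.0955 0.042 ]
[0.5607 0.0985 0.042 ]
well
[[ 0.4107 -0.1949  0.055 ]
 [ 0.4425 -0.0786  0.055 ]
 [ 0.5573 -0.1095  0.055 ]
 [ 0.5262 -0.2249  0.055 ]] [ 0.4842 -0.152   0.055 ]
[[ 0.556  -0.1108  0.055 ]
 [ 0.524  -0.2277  0.055 ]
 [ 0.4086 -0.1956  0.055 ]
 [ 0.4396 -0.082   0.055 ]] [ 0.482 -0.154  0.055]
head
(array([0.524 , 0.2644, 0.0701]), np.float64(0.0012996993701397304))
[0.5244 0.2659 0.069 ] [0.5237 0.2679 0.069 ]
```

```bash
python3 - <<'E'
from h import *
np.set_printoptions(precision=3,suppress=True)
for n,p,z in [("offcut",(248,211),.019),("tape",(219,232),.024),("bottle base",(248,278),0),("bit",(227,178),.03),("sd handle end",(376,222),.01),("sd tip",(430,269),.01),("rule a",(219,119),.004),("rule b",(295,98),.004),("hammer end",(272,292),.01),("hammer head",(344,362),.02),("vise bar",(240,90),.03)]: print(n,onz("scene",*p,z))
# frame of fixture, cup
y=np.array([-np.sin(np.radians(3.6)),np.cos(np.radians(3.6)),0])
for d in(118,57): print(d,np.array([.533,.1486,.069])+y*d/1000)
# start tool
from scipy.spatial.transform import Rotation as Ro
s=r.sense(); Rt=Ro.from_matrix(s['ee_rot'])
# target: tool x = fixture +y, y tool = z cross x
f=np.radians(3.6)
def down(xd):
    xd=np.array(xd)/np.linalg.norm(xd);z=np.array([0,0,-1.]);return Ro.from_matrix(np.c_[xd,np.cross(z,xd),z])
for sg in(1,-1):
    T=down(sg*y); print((Rt.inv()*T).as_rotvec(degrees=True))
print(Rt.inv().apply(np.array([.524,.31,.055])-s['tcp_pos']))
E
```

```text
offcut [ 0.654 -0.102  0.019]
tape [ 0.757 -0.098  0.024]
bottle base [0.773 0.05  0.   ]
bit [ 0.635 -0.227  0.03 ]
sd handle end [0.396 0.154 0.01 ]
sd tip [0.392 0.343 0.01 ]
rule a [ 0.503 -0.458  0.004]
rule b [ 0.242 -0.369  0.004]
hammer end [0.751 0.123 0.01 ]
hammer head [0.733 0.362 0.02 ]
vise bar [ 0.38 -0.5   0.03]
118 [0.526 0.266 0.069]
57 [0.529 0.205 0.069]
[   0.07     0.085 -107.403]
[ 0.079 -0.064 72.597]
[0.435 0.198 0.167]
```

>>> {"method": "drive_tool", "body": {
  "deltas": [
    {"dx": 0.04, "dy": 0.018, "wz": 6},
    {"dx": 0.08, "dy": 0.036, "wz": 12},
    {"dx": 0.12, "dy": 0.055, "wz": 19},
    {"dx": 0.16, "dy": 0.073, "wz": 26},
    {"dx": 0.2, "dy": 0.091, "wz": 33},
    {"dx": 0.24, "dy": 0.11, "wz": 40},
    {"dx": 0.28, "dy": 0.128, "wz": 47},
    {"dx": 0.32, "dy": 0.146, "wz": 54},
    {"dx": 0.36, "dy": 0.164, "wz": 61},
    {"dx": 0.4, "dy": 0.182, "wz": 67},
    {"dx": 0.425, "dy": 0.194, "wz": 71},
    {"dx": 0.435, "dy": 0.198, "wz": 72.6},
    {"dx": 0.435, "dy": 0.198, "dz": 0.04, "wz": 72.6},
    {"dx": 0.435, "dy": 0.198, "dz": 0.08, "wz": 72.6},
    {"dx": 0.435, "dy": 0.198, "dz": 0.12, "wz": 72.6},
    {"dx": 0.435, "dy": 0.198, "dz": 0.15, "wz": 72.6},
    {"dx": 0.435, "dy": 0.198, "dz": 0.167, "wz": 72.6},
    {"dx": 0.435, "dy": 0.198, "dz": 0.167, "wz": 72.6},
    {"dx": 0.435, "dy": 0.198, "dz": 0.167, "wz": 72.6}
  ],
  "gripper": 0
}}

```text
schema error: expected keys dx, dy, dz, wx, wy, wz
```

```bash
python3 - <<'E'
from h import *
np.set_printoptions(precision=4,suppress=True)
s=r.sense();print(s['joints'],s['ee_rot'])
for n in["scene","wrist"]:
    im=cams.capture(n)[:,:,::-1];cv2.imwrite(f"pics/{n}1.png",im)
    if n=="scene": crop(im,285,175,120,100,6,"pics/s1.png")
E
```

```text
[ 91.0195  22.081    0.3992  -0.0209 -68.4112 -14.8153] [[ 0.9711 -0.2386 -0.0003]
 [-0.2386 -0.9711 -0.0016]
 [ 0.0001  0.0017 -1.    ]]
```

View pics/s1.png

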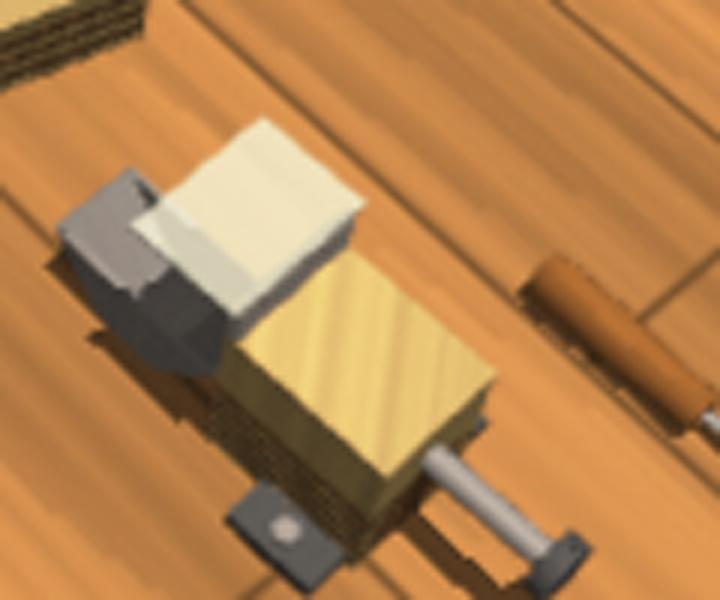

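View pics/wrist1.png

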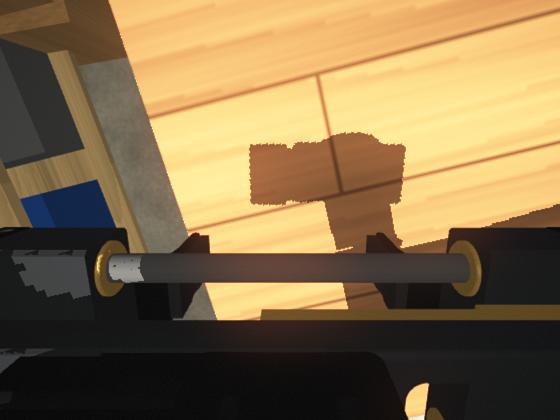

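The call was refused because each row needs all six keys, so the pictures show an unmoved scene. I'll resend it with every key filled in.

>>> {"method": "drive_tool", "body": {
  "deltas": [
    {"dx": 0.04, "dy": 0.018, "dz": 0, "wx": 0, "wy": 0, "wz": 6},
    {"dx": 0.08, "dy": 0.036, "dz": 0, "wx": 0, "wy": 0, "wz": 12},
    {"dx": 0.12, "dy": 0.055, "dz": 0, "wx": 0, "wy": 0, "wz": 19},
    {"dx": 0.16, "dy": 0.073, "dz": 0, "wx": 0, "wy": 0, "wz": 26},
    {"dx": 0.2, "dy": 0.091, "dz": 0, "wx": 0, "wy": 0, "wz": 33},
    {"dx": 0.24, "dy": 0.11, "dz": 0, "wx": 0, "wy": 0, "wz": 40},
    {"dx": 0.28, "dy": 0.128, "dz": 0, "wx": 0, "wy": 0, "wz": 47},
    {"dx": 0.32, "dy": 0.146, "dz": 0, "wx": 0, "wy": 0, "wz": 54},
    {"dx": 0.36, "dy": 0.164, "dz": 0, "wx": 0, "wy": 0, "wz": 61},
    {"dx": 0.4, "dy": 0.182, "dz": 0, "wx": 0, "wy": 0, "wz": 67},
    {"dx": 0.425, "dy": 0.194, "dz": 0, "wx": 0, "wy": 0, "wz": 71},
    {"dx": 0.435, "dy": 0.198, "dz": 0, "wx": 0, "wy": 0, "wz": 72.6},
    {"dx": 0.435, "dy": 0.198, "dz": 0.04, "wx": 0, "wy": 0, "wz": 72.6},
    {"dx": 0.435, "dy": 0.198, "dz": 0.08, "wx": 0, "wy": 0, "wz": 72.6},
    {"dx": 0.435, "dy": 0.198, "dz": 0.12, "wx": 0, "wy": 0, "wz": 72.6},
    {"dx": 0.435, "dy": 0.198, "dz": 0.15, "wx": 0, "wy": 0, "wz": 72.6},
    {"dx": 0.435, "dy": 0.198, "dz": 0.167, "wx": 0, "wy": 0, "wz": 72.6},
    {"dx": 0.435, "dy": 0.198, "dz": 0.167, "wx": 0, "wy": 0, "wz": 72.6},
    {"dx": 0.435, "dy": 0.198, "dz": 0.167, "wx": 0, "wy": 0, "wz": 72.6}
  ],
  "gripper": 0
}}

```text
time_s: 2.15
tcp_pos: [0.5243, 0.3116, 0.056]
ee_rot: [[0.064, -0.998, 0.001], [-0.998, -0.064, 0.0], [0.0, -0.001, -1.0]]
wrist_force: [0.1, 0.7, 1.1]
gripper_width: 0.005
```

```bash
python3 - <<'E'
from h import *
np.set_printoptions(precision=4,suppress=True)
s=r.sense();print(s['joints'],s['ee_rot'],s['tcp_pos'])
for n in["side","wrist"]:
    im=cams.capture(n)[:,:,::-1];cv2.imwrite(f"pics/{n}1.png",im)
    if n=="side": crop(im,140,110,140,120,5,"pics/s1.png")
E
```

```text
[ 45.9211  29.794  -13.3509   0.0292 -46.8341 -42.2656] [[ 0.0641 -0.9979  0.0005]
 [-0.9979 -0.0641  0.    ]
 [ 0.     -0.0005 -1.    ]] [0.5243 0.3116 0.056 ]
```

View pics/s1.png

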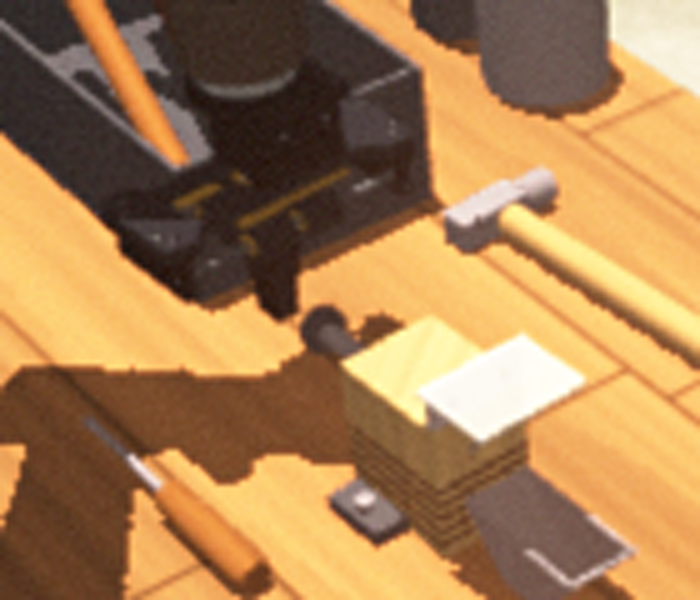

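View pics/wrist1.png

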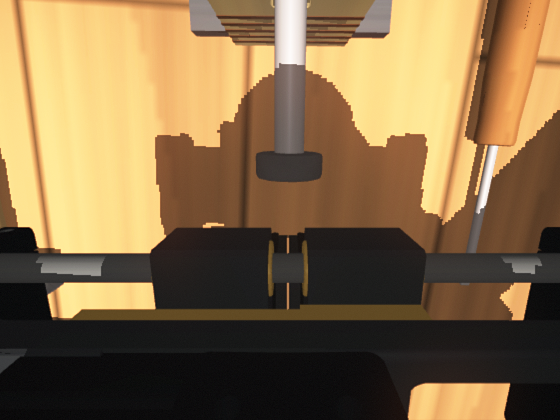

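>>> {"method": "drive_tool", "body": {
  "deltas": [
    {"dx": 0.015, "dy": 0, "dz": 0, "wx": 0, "wy": 0, "wz": 0},
    {"dx": 0.025, "dy": 0, "dz": 0, "wx": 0, "wy": 0, "wz": 0},
    {"dx": 0.03, "dy": 0, "dz": 0, "wx": 0, "wy": 0, "wz": 0},
    {"dx": 0.034, "dy": 0, "dz": 0, "wx": 0, "wy": 0, "wz": 0},
    {"dx": 0.038, "dy": 0, "dz": 0, "wx": 0, "wy": 0, "wz": 0},
    {"dx": 0.042, "dy": 0, "dz": 0, "wx": 0, "wy": 0, "wz": 0},
    {"dx": 0.046, "dy": 0, "dz": 0, "wx": 0, "wy": 0, "wz": 0},
    {"dx": 0.05, "dy": 0, "dz": 0, "wx": 0, "wy": 0, "wz": 0},
    {"dx": 0.054, "dy": 0, "dz": 0, "wx": 0, "wy": 0, "wz": 0},
    {"dx": 0.058, "dy": 0, "dz": 0, "wx": 0, "wy": 0, "wz": 0},
    {"dx": 0.062, "dy": 0, "dz": 0, "wx": 0, "wy": 0, "wz": 0},
    {"dx": 0.066, "dy": 0, "dz": 0, "wx": 0, "wy": 0, "wz": 0},
    {"dx": 0.066, "dy": 0, "dz": 0, "wx": 0, "wy": 0, "wz": 0}
  ]
}}

```text
time_s: 3.55
tcp_pos: [0.5286, 0.2443, 0.0555]
ee_rot: [[0.062, -0.998, 0.0], [-0.998, -0.062, -0.0], [0.0, -0.0, -1.0]]
wrist_force: [0.1, 1.0, 1.3]
gripper_width: 0.002
```

```bash
python3 - <<'E'
from h import *
np.set_printoptions(precision=4,suppress=True)
s=r.sense();print(s['tcp_pos'],s['wrist_force'])
for n in["wrist"]:
    im=cams.capture(n)[:,:,::-1];cv2.imwrite(f"pics/{n}2.png",im)
E
```

```text
[0.5286 0.2443 0.0555] [0.0984 0.997  1.3271]
```

View pics/wrist2.png

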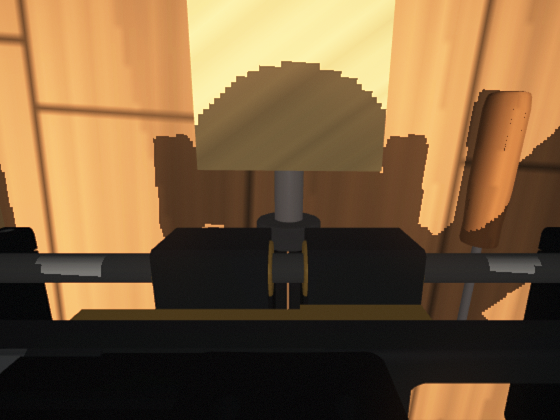

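>>> {"method": "drive_tool", "body": {
  "deltas": [
    {"dx": 0.004, "dy": 0, "dz": 0, "wx": 0, "wy": 0, "wz": 0},
    {"dx": 0.008, "dy": 0, "dz": 0, "wx": 0, "wy": 0, "wz": 0},
    {"dx": 0.012, "dy": 0, "dz": 0, "wx": 0, "wy": 0, "wz": 0},
    {"dx": 0.015, "dy": 0, "dz": 0, "wx": 0, "wy": 0, "wz": 0},
    {"dx": 0.018, "dy": 0, "dz": 0, "wx": 0, "wy": 0, "wz": 0},
    {"dx": 0.021, "dy": 0, "dz": 0, "wx": 0, "wy": 0, "wz": 0},
    {"dx": 0.024, "dy": 0, "dz": 0, "wx": 0, "wy": 0, "wz": 0}
  ]
}}

```text
time_s: 4.3
tcp_pos: [0.5297, 0.2207, 0.0553]
ee_rot: [[0.063, -0.998, -0.001], [-0.998, -0.063, -0.0], [0.0, 0.001, -1.0]]
wrist_force: [-1.3, 2.7, -0.6]
gripper_width: 0.006
```

```bash
python3 - <<'E'
from h import *
np.set_printoptions(precision=4,suppress=True)
s=r.sense();print(s['tcp_pos'],s['wrist_force'])
a=cams.capture("scene")[:,:,::-1];b=cams.capture("side")[:,:,::-1];c=cams.capture("wrist")[:,:,::-1]
crop(a,285,185,110,100,4,"pics/x1.png");crop(b,180,160,100,75,5,"pics/x2.png");cv2.imwrite("pics/x3.png",c)
E
```

```text
[0.5297 0.2207 0.0553] [-1.2512  2.7392 -0.5646]
```

View pics/x1.png

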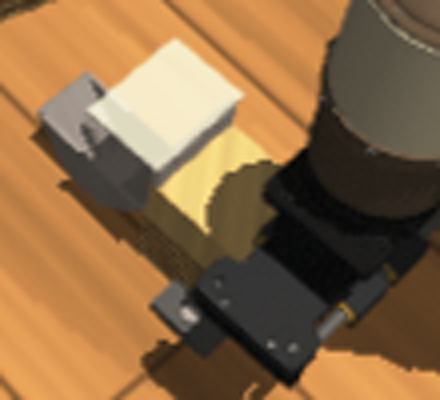

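View pics/x2.png

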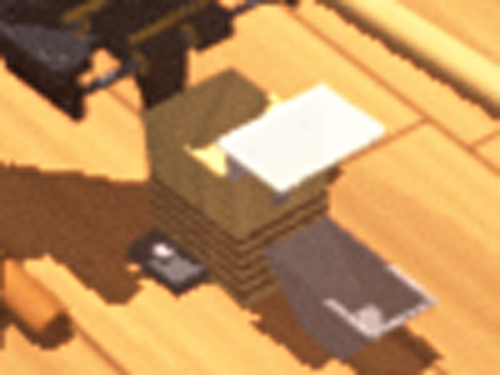

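View pics/x3.png

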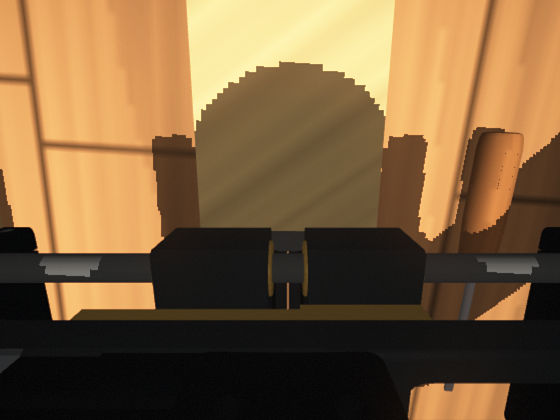

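>>> {"method": "drive_tool", "body": {
  "deltas": [
    {"dx": 0.002, "dy": 0, "dz": 0, "wx": 0, "wy": 0, "wz": 0},
    {"dx": 0.004, "dy": 0, "dz": 0, "wx": 0, "wy": 0, "wz": 0},
    {"dx": 0.004, "dy": 0, "dz": 0, "wx": 0, "wy": 0, "wz": 0}
  ]
}}

```text
time_s: 4.75
tcp_pos: [0.5299, 0.2168, 0.0554]
ee_rot: [[0.063, -0.998, -0.001], [-0.998, -0.063, -0.0], [0.0, 0.001, -1.0]]
wrist_force: [-0.6, 2.0, -1.6]
gripper_width: 0.004
```

```bash
python3 - <<'E'
from h import *
b=cams.capture("side")[:,:,::-1];a=cams.capture("scene")[:,:,::-1]
crop(a,290,195,40,40,10,"pics/y1.png");crop(b,225,195,50,45,12,"pics/y2.png")
E
```

```text
(no output)
```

View pics/y1.png

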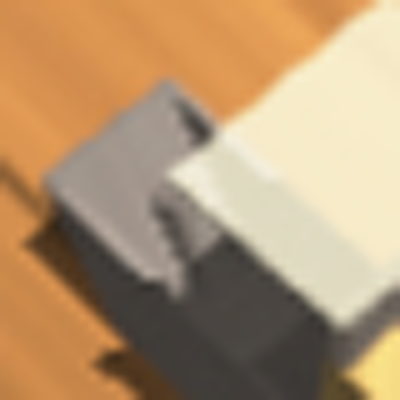

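View pics/y2.png

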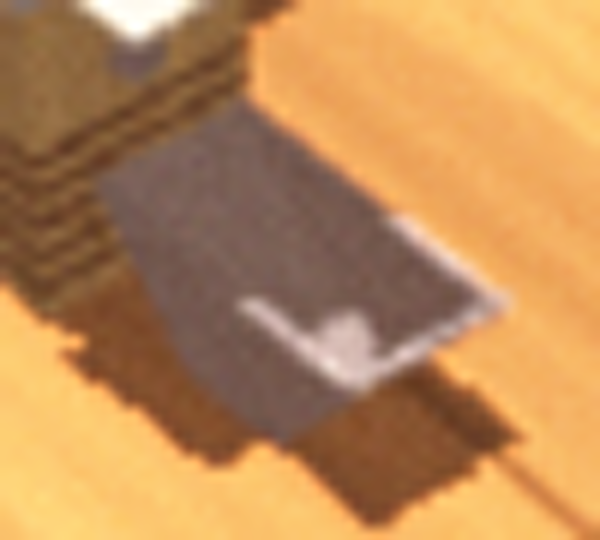

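```bash
python3 - <<'E'
from h import *
print(two((315.5,211.3),(253.7,222.9)))
print(onz("side",253.7,222.9,.03),onz("scene",315.5,211.3,.02))
from scipy.spatial.transform import Rotation as Ro
s=r.sense();Rt=Ro.from_matrix(s['ee_rot'])
cup=np.array([.539,.0467,0]);yaw=np.radians(3);phi=np.radians(30)
yc=np.array([-np.sin(yaw),np.cos(yaw),0]);zc=np.array([0,0,1.])
g=-.014;h=.027
def pose(cup,phi,back=0):
    z=yc*np.sin(phi)-zc*np.cos(phi); x=-(yc*np.cos(phi)+zc*np.sin(phi)); y=np.cross(z,x)
    return Ro.from_matrix(np.c_[x,y,z]), cup+yc*g+zc*h+z*(.0187-back)
for bk in(0,.12):
    R2,p=pose(cup,phi,bk); print(bk,p, Rt.inv().apply(p-s['tcp_pos']),(Rt.inv()*R2).as_rotvec(degrees=True))
E
```

```text
(array([0.52357702, 0.02146204, 0.03535257]), np.float64(0.02224398590312464))
[0.53462784 0.01799186 0.03      ] [0.50752395 0.02230223 0.02      ]
0 [0.53924336 0.04205637 0.01080532] [0.17497037 0.00162107 0.04467986] [  0.19648827 -30.03244218   0.57609477]
0.12 [ 0.54238352 -0.0178614   0.11472837] [ 0.23502603  0.00232304 -0.05920866] [  0.19648827 -30.03244218   0.57609477]
```

>>> {"method": "drive_tool", "body": {
  "deltas": [
    {"dx": -0.015, "dy": 0, "dz": 0, "wx": 0, "wy": 0, "wz": 0},
    {"dx": -0.03, "dy": 0, "dz": -0.03, "wx": 0, "wy": 0, "wz": 0},
    {"dx": -0.03, "dy": 0, "dz": -0.07, "wx": 0, "wy": 0, "wz": 0},
    {"dx": -0.02, "dy": 0, "dz": -0.11, "wx": 0, "wy": 0, "wz": 0},
    {"dx": 0.0, "dy": 0, "dz": -0.15, "wx": 0, "wy": 0, "wz": 0},
    {"dx": 0.04, "dy": 0, "dz": -0.15, "wx": 0, "wy": 0, "wz": 0},
    {"dx": 0.08, "dy": 0, "dz": -0.15, "wx": 0, "wy": -4, "wz": 0},
    {"dx": 0.12, "dy": 0, "dz": -0.15, "wx": 0, "wy": -8, "wz": 0},
    {"dx": 0.16, "dy": 0.001, "dz": -0.15, "wx": 0, "wy": -13, "wz": 0.2},
    {"dx": 0.2, "dy": 0.001, "dz": -0.15, "wx": 0, "wy": -18, "wz": 0.4},
    {"dx": 0.24, "dy": 0.002, "dz": -0.14, "wx": 0.2, "wy": -24, "wz": 0.6},
    {"dx": 0.265, "dy": 0.002, "dz": -0.13, "wx": 0.2, "wy": -28, "wz": 0.6},
    {"dx": 0.275, "dy": 0.002, "dz": -0.128, "wx": 0.2, "wy": -30, "wz": 0.6},
    {"dx": 0.275, "dy": 0.002, "dz": -0.128, "wx": 0.2, "wy": -30, "wz": 0.6},
    {"dx": 0.275, "dy": 0.002, "dz": -0.128, "wx": 0.2, "wy": -30, "wz": 0.6}
  ],
  "gripper": 1
}}

```text
time_s: 6.35
tcp_pos: [0.5455, -0.0575, 0.1834]
ee_rot: [[0.045, -0.999, -0.026], [-0.865, -0.052, 0.499], [-0.499, 0.0, -0.866]]
wrist_force: [-0.4, -0.1, 0.2]
gripper_width: 0.997
```

```bash
python3 - <<'E'
from h import *
np.set_printoptions(precision=4,suppress=True)
s=r.sense();print(s['tcp_pos'],s['joints'],s['ee_rot'])
im=cams.capture("wrist")[:,:,::-1];cv2.imwrite("pics/w3.png",im)
b=cams.capture("side")[:,:,::-1];cv2.imwrite("pics/s3.png",b)
E
```

```text
[ 0.5455 -0.0575  0.1834] [ -7.3566  22.4412   0.3148 -30.4328 -75.9218  19.9998] [[ 0.0446 -0.9987 -0.026 ]
 [-0.8652 -0.0517  0.4988]
 [-0.4994  0.0003 -0.8664]]
```

View pics/w3.png

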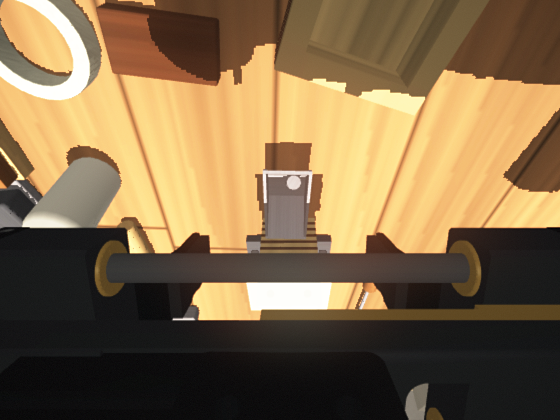

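View pics/s3.png

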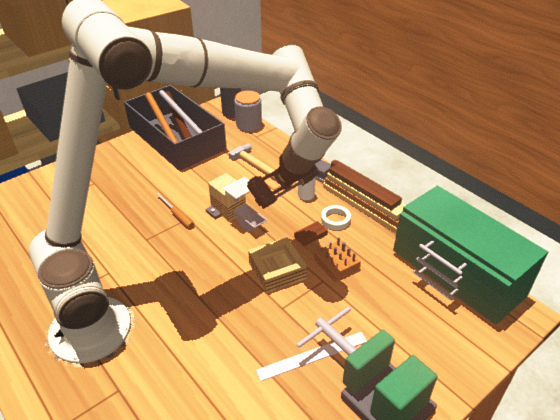

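The wrist view shows the cup's far rim corners at (264,171) and (311,172), with the pin's end at (293,183) inside. I'll check the cup pose from this view.

```bash
python3 - <<'E'
from h import *
np.set_printoptions(precision=4,suppress=True)
s=r.sense();m=cams.camera_model("wrist");K=np.array(m['intrinsics']);T=np.array(m['T_tool_cam'])
def wz(u,v,z):
    d=s['ee_rot']@(T[:3,:3]@np.linalg.solve(K,[u,v,1.]));c=s['tcp_pos']+s['ee_rot']@T[:3,3]
    return c+d*(z-c[2])/d[2]
for p in [(264,171),(311,172),(263,200),(313,200)]: print(wz(*p,.042))
print(wz(293,183,.03))
im=cv2.imread("pics/w3.png");crop(im,240,150,90,110,6,"pics/w3c.png")
E
```

```text
[ 0.5673 -0.0024  0.042 ]
[ 0.52   -0.0037  0.042 ]
[0.5684 0.0373 0.042 ]
[0.5137 0.0343 0.042 ]
[0.5364 0.0214 0.03  ]
```

View pics/w3c.png

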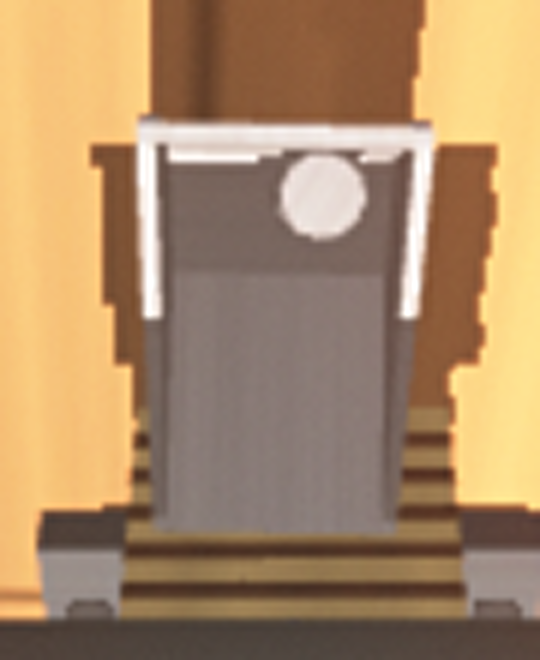

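>>> {"method": "drive_tool", "body": {
  "deltas": [
    {"dx": 0, "dy": 0, "dz": 0.03, "wx": 0, "wy": 0, "wz": 0},
    {"dx": 0, "dy": 0, "dz": 0.065, "wx": 0, "wy": 0, "wz": 0},
    {"dx": 0, "dy": 0, "dz": 0.1, "wx": 0, "wy": 0, "wz": 0},
    {"dx": 0, "dy": 0, "dz": 0.125, "wx": 0, "wy": 0, "wz": 0},
    {"dx": 0, "dy": 0, "dz": 0.14, "wx": 0, "wy": 0, "wz": 0},
    {"dx": 0, "dy": 0, "dz": 0.15, "wx": 0, "wy": 0, "wz": 0},
    {"dx": 0, "dy": 0, "dz": 0.15, "wx": 0, "wy": 0, "wz": 0}
  ]
}}

```text
time_s: 7.15
tcp_pos: [0.5414, 0.0184, 0.0534]
ee_rot: [[0.047, -0.999, -0.027], [-0.865, -0.054, 0.499], [-0.5, 0.0, -0.866]]
wrist_force: [0.2, -0.4, 0.7]
gripper_width: 1.0
```

```bash
python3 - <<'E'
from h import *
np.set_printoptions(precision=4,suppress=True)
im=cams.capture("wrist")[:,:,::-1];cv2.imwrite("pics/w4.png",im)
b=cams.capture("side")[:,:,::-1];crop(b,180,130,140,115,5,"pics/s4.png")
E
```

```text
(no output)
```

View pics/w4.png

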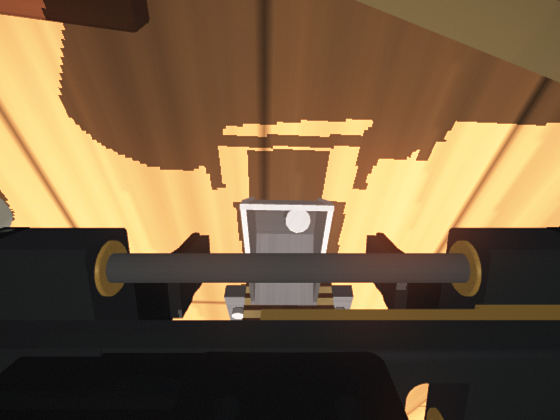

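View pics/s4.png

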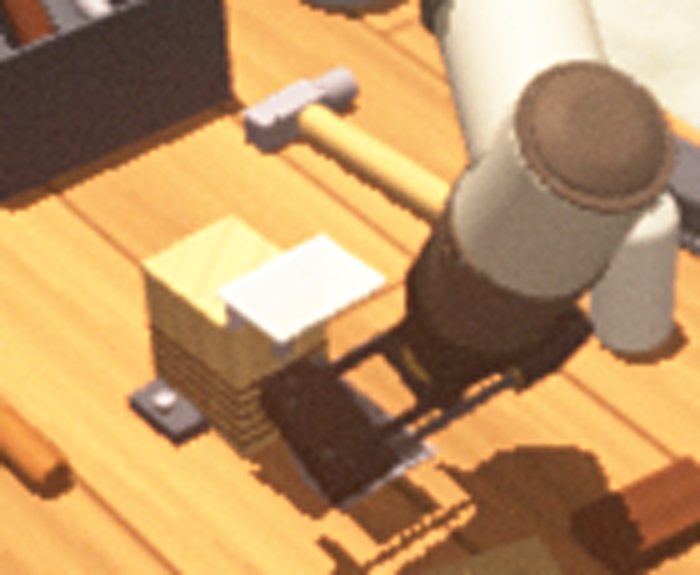

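The cup's rim (240–335 px) is centred between the open fingers and nothing touches. I'll go in and grip.

>>> {"method": "drive_tool", "body": {
  "deltas": [
    {"dx": 0, "dy": 0, "dz": 0.02, "wx": 0, "wy": 0, "wz": 0},
    {"dx": 0, "dy": 0, "dz": 0.036, "wx": 0, "wy": 0, "wz": 0},
    {"dx": 0, "dy": 0, "dz": 0.045, "wx": 0, "wy": 0, "wz": 0},
    {"dx": 0, "dy": 0, "dz": 0.049, "wx": 0, "wy": 0, "wz": 0},
    {"dx": 0, "dy": 0, "dz": 0.049, "wx": 0, "wy": 0, "wz": 0}
  ]
}}

```text
time_s: 7.75
tcp_pos: [0.5403, 0.0419, 0.0109]
ee_rot: [[0.045, -0.999, -0.026], [-0.865, -0.052, 0.499], [-0.5, -0.0, -0.866]]
wrist_force: [-0.6, -0.1, 0.7]
gripper_width: 1.004
```

>>> {"method": "drive_tool", "body": {
  "deltas": [
    {"dx": 0, "dy": 0, "dz": 0, "wx": 0, "wy": 0, "wz": 0},
    {"dx": 0, "dy": 0, "dz": 0, "wx": 0, "wy": 0, "wz": 0},
    {"dx": 0, "dy": 0, "dz": 0, "wx": 0, "wy": 0, "wz": 0},
    {"dx": 0, "dy": 0, "dz": 0, "wx": 0, "wy": 0, "wz": 0},
    {"dx": 0, "dy": 0, "dz": 0, "wx": 0, "wy": 0, "wz": 0},
    {"dx": 0, "dy": 0, "dz": 0, "wx": 0, "wy": 0, "wz": 0},
    {"dx": 0, "dy": 0, "dz": 0, "wx": 0, "wy": 0, "wz": 0},
    {"dx": 0, "dy": 0, "dz": 0, "wx": 0, "wy": 0, "wz": 0}
  ],
  "gripper": 0
}}

```text
time_s: 8.55
tcp_pos: [0.5406, 0.0418, 0.0113]
ee_rot: [[0.046, -0.999, -0.025], [-0.865, -0.052, 0.499], [-0.5, -0.001, -0.866]]
wrist_force: [1.3, 0.2, 0.1]
gripper_width: 0.571
```

```bash
python3 - <<'E'
from h import *
np.set_printoptions(precision=4,suppress=True)
s=r.sense();print(s)
im=cams.capture("wrist")[:,:,::-1];cv2.imwrite("pics/w5.png",im)
E
```

```text
{'time_s': 8.55, 'joints': array([  1.5516,  32.57  , -10.5091, -37.968 , -54.3226,  26.1191]), 'joint_velocities': array([ 0.0426,  0.0015,  0.0028, -0.0209, -0.0417, -0.032 ]), 'effort': array([  0.2037, -41.4452,  12.4701,   1.7854,  -0.5006,  -0.0001]), 'tcp_pos': array([0.5406, 0.0418, 0.0113]), 'ee_rot': array([[ 0.0456, -0.9986, -0.0249],
       [-0.8649, -0.052 ,  0.4993],
       [-0.4999, -0.0012, -0.8661]]), 'wrist_force': array([1.2552, 0.2278, 0.1103]), 'moment': array([-0.8743, -0.163 , -0.0675]), 'gripper_width': 0.571485358837048}
```

View pics/w5.png

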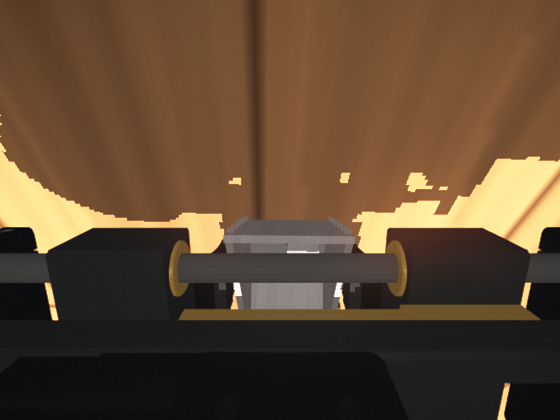

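```bash
cat > plan.py <<'E'
from h import *
from scipy.spatial.transform import Rotation as Ro
# grasp: tool pose at grasp, cup upright on bench
Rg=np.array([[ .0456,-.9986,-.0249],[-.8649,-.052,.4993],[-.4999,-.0012,-.8661]]);pg=np.array([.5406,.0418,.0113])
yaw=np.radians(2.98);C=Ro.from_euler('z',yaw).as_matrix()
# cup origin on tool x-z plane, at y .0475 
q=pg.copy();k=(.0475-pg[1])/C[1,1];c0=np.array([pg[0]+k*C[0,1],.0475,0.])
Rtc=Rg.T@C; ptc=Rg.T@(c0-pg)          # cup in tool
def tool_for(ref,refpt,yawd,t):
    """cup pose with cup-frame point refpt at world ref, yaw deg, tipped t over lip_a"""
    Rc=(Ro.from_euler('z',yawd,degrees=True)*Ro.from_euler('x',-t,degrees=True)).as_matrix()
    pc=np.array(ref)-Rc@np.array(refpt); Rt=Rc@Rtc.T
    return pc-Rt@ptc,Rt,pc
LA=(0,.052,.042)
def delta(s,p,R):
    R0=s['ee_rot'];d=R0.T@(p-s['tcp_pos']);w=Ro.from_matrix(R0.T@R).as_rotvec(degrees=True)
    return np.round(d,3),np.round(w,1)
def cupnow(s):
    R=s['ee_rot']@Rtc;return s['tcp_pos']+s['ee_rot']@ptc,R
E
python3 - <<'E'
from plan import *
s=r.sense();print(c0)
yc=C[:,1]
for rise,bk in [(.012,0),(.014,.02),(.04,.05),(.08,.09),(.12,.11)]:
    print(delta(s,pg+[0,0,rise]-yc*bk,Rg))
# pre-pour
d=np.array([np.sin(np.radians(15.3)),np.cos(np.radians(15.3)),0])
W=np.array([.483,-.153,0]);tgt=W-.02*d
for t,z in [(0,.15),(30,.12),(60,.075),(85,.072)]:
    p,R,pc=tool_for(tgt+[0,0,z],LA,-15.3,t);print(t,p,pc,R[:,2],delta(s,p,R))
E
```

```text
[0.54030327 0.0475     0.        ]
(array([-0.006, -0.   , -0.01 ]), array([ 0., -0., -0.]))
(array([ 0.01 , -0.   , -0.022]), array([ 0., -0., -0.]))
(array([ 0.023, -0.   , -0.06 ]), array([ 0., -0., -0.]))
(array([ 0.038, -0.   , -0.114]), array([ 0., -0., -0.]))
(array([ 0.035, -0.   , -0.159]), array([ 0., -0., -0.]))
0 [ 0.46249421 -0.22795382  0.11930044] [ 0.46400114 -0.22244813  0.108     ] [ 0.13296753  0.481913   -0.8661    ] (array([ 0.176,  0.092, -0.226]), array([ 9.1,  0. , 15.8]))
30 [ 0.46048393 -0.23530215  0.12226749] [ 0.46029813 -0.23598408  0.10962693] [ 1.02401347e-03 -3.91260345e-04 -1.00002425e+00] (array([ 0.181,  0.094, -0.232]), array([ 4.8, 29.8, 17.8]))
60 [ 0.46309254 -0.22576669  0.10962698] [ 0.46126397 -0.23245355  0.09903332] [-0.13091192 -0.48266782 -0.86599282] (array([ 0.179,  0.091, -0.217]), array([-0. , 59.5, 19.1]))
85 [ 0.46832471 -0.2066411   0.12681295] [ 0.46548615 -0.21701987  0.12014158] [-0.21512132 -0.79048552 -0.57350255] (array([ 0.154,  0.085, -0.222]), array([-4.4, 84.2, 19.5]))
```

>>> {"method": "drive_tool", "body": {
  "deltas": [
    {"dx": -0.002, "dy": 0, "dz": -0.004, "wx": 0, "wy": 0, "wz": 0},
    {"dx": -0.006, "dy": 0, "dz": -0.01, "wx": 0, "wy": 0, "wz": 0},
    {"dx": 0.001, "dy": 0, "dz": -0.016, "wx": 0, "wy": 0, "wz": 0},
    {"dx": 0.01, "dy": 0, "dz": -0.022, "wx": 0, "wy": 0, "wz": 0},
    {"dx": 0.016, "dy": 0, "dz": -0.04, "wx": 0, "wy": 0, "wz": 0},
    {"dx": 0.023, "dy": 0, "dz": -0.06, "wx": 0, "wy": 0, "wz": 0},
    {"dx": 0.03, "dy": 0, "dz": -0.085, "wx": 0, "wy": 0, "wz": 0},
    {"dx": 0.038, "dy": 0, "dz": -0.114, "wx": 0, "wy": 0, "wz": 0},
    {"dx": 0.037, "dy": 0, "dz": -0.137, "wx": 0, "wy": 0, "wz": 0},
    {"dx": 0.035, "dy": 0, "dz": -0.159, "wx": 0, "wy": 0, "wz": 0},
    {"dx": 0.035, "dy": 0, "dz": -0.159, "wx": 0, "wy": 0, "wz": 0}
  ]
}}

```text
time_s: 9.7
tcp_pos: [0.5477, -0.0703, 0.1339]
ee_rot: [[0.047, -0.999, -0.019], [-0.866, -0.05, 0.497], [-0.498, -0.007, -0.867]]
wrist_force: [0.4, 0.3, -1.6]
gripper_width: 0.572
```

```bash
python3 - <<'E'
from plan import *
np.set_printoptions(precision=4,suppress=True)
s=r.sense();print(s['joints'],cupnow(s))
d=np.array([np.sin(np.radians(15.3)),np.cos(np.radians(15.3)),0])
W=np.array([.483,-.153,0]);tgt=W-.02*d
for t,z in [(0,.15),(25,.13)]:
    p,R,pc=tool_for(tgt+[0,0,z],LA,-15.3,t);print(t,delta(s,p,R))
im=cams.capture("wrist")[:,:,::-1];cv2.imwrite("pics/w6.png",im)
b=cams.capture("side")[:,:,::-1];crop(b,180,120,160,135,5,"pics/s6.png")
b=cams.capture("scene")[:,:,::-1];crop(b,230,120,160,135,5,"pics/c6.png")
E
```

```text
[ -8.6588  25.8051  -1.9542 -31.074  -71.2808  24.1817] (array([ 0.5474, -0.0646,  0.1226]), array([[ 0.9987, -0.0499, -0.0055],
       [ 0.05  ,  0.9988,  0.0022],
       [ 0.0053, -0.0025,  1.    ]]))
0 (array([ 0.14 ,  0.093, -0.064]), array([ 8.8, -0.1, 15.9]))
25 (array([ 0.142,  0.095, -0.074]), array([ 5.2, 24.7, 17.5]))
```

View pics/s6.png

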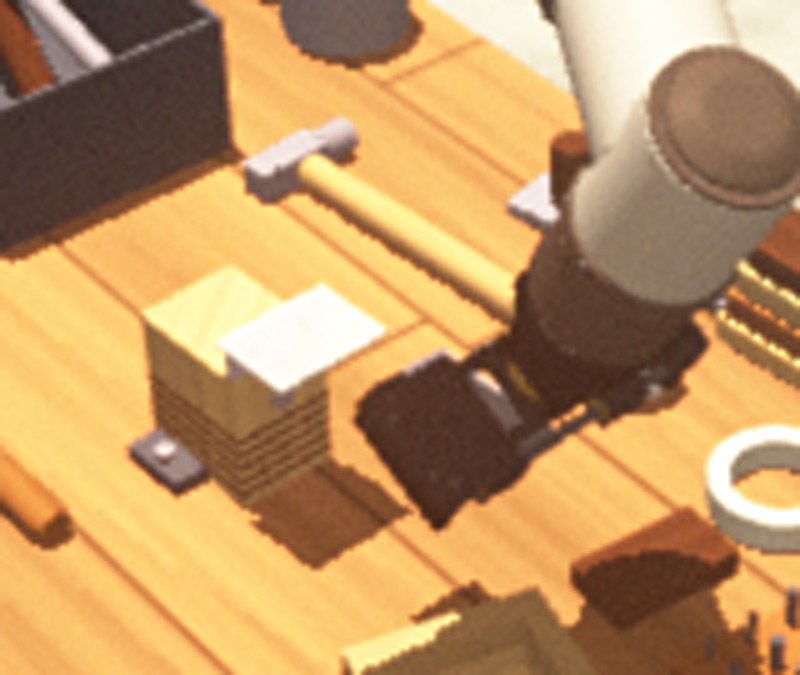

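View pics/c6.png

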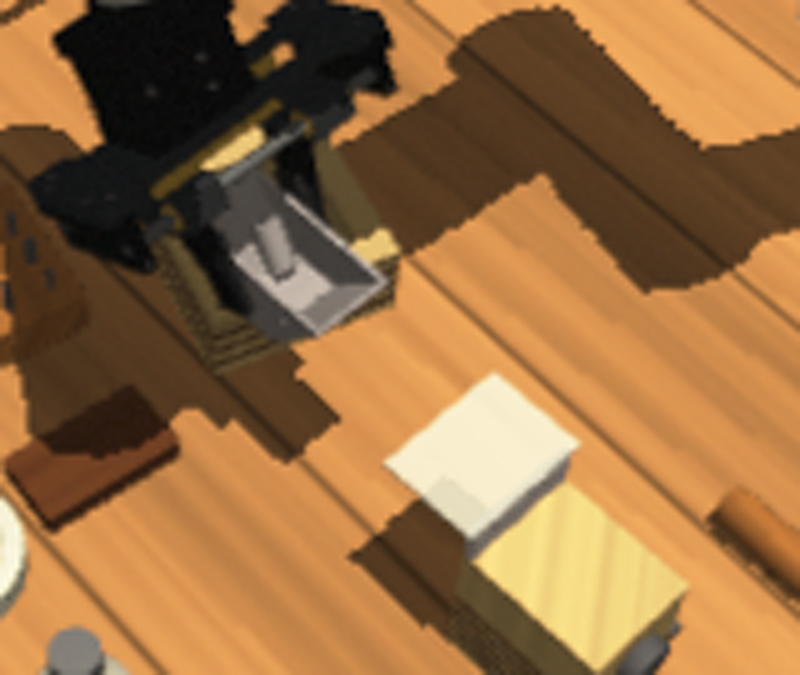

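>>> {"method": "drive_tool", "body": {
  "deltas": [
    {"dx": 0.007, "dy": 0.005, "dz": -0.003, "wx": 0.4, "wy": 0, "wz": 0.8},
    {"dx": 0.021, "dy": 0.014, "dz": -0.01, "wx": 1.3, "wy": 0, "wz": 2.4},
    {"dx": 0.042, "dy": 0.028, "dz": -0.019, "wx": 2.6, "wy": 0, "wz": 4.8},
    {"dx": 0.063, "dy": 0.042, "dz": -0.029, "wx": 4, "wy": 0, "wz": 7.2},
    {"dx": 0.084, "dy": 0.056, "dz": -0.038, "wx": 5.3, "wy": 0, "wz": 9.5},
    {"dx": 0.105, "dy": 0.07, "dz": -0.048, "wx": 6.6, "wy": 0, "wz": 11.9},
    {"dx": 0.123, "dy": 0.082, "dz": -0.056, "wx": 7.7, "wy": 0, "wz": 14},
    {"dx": 0.135, "dy": 0.09, "dz": -0.062, "wx": 8.5, "wy": 0, "wz": 15.3},
    {"dx": 0.14, "dy": 0.093, "dz": -0.064, "wx": 8.8, "wy": 0, "wz": 15.9},
    {"dx": 0.14, "dy": 0.093, "dz": -0.064, "wx": 8.8, "wy": 0, "wz": 15.9}
  ]
}}

```text
time_s: 10.85
tcp_pos: [0.4603, -0.2258, 0.116]
ee_rot: [[-0.231, -0.965, 0.126], [-0.835, 0.263, 0.484], [-0.5, 0.007, -0.866]]
wrist_force: [-0.6, 0.7, -1.6]
gripper_width: 0.573
```

```bash
python3 - <<'E'
from plan import *
np.set_printoptions(precision=4,suppress=True)
s=r.sense();c,R=cupnow(s);print(s['joints'],c,R,"lipa",c+R@LA)
for x in(-.025,.025):print("lip corner in scene",proj("scene",c+R@np.array([x,.052,.042])))
d=np.array([np.sin(np.radians(15.3)),np.cos(np.radians(15.3)),0])
W=np.array([.483,-.153,0]);tgt=W-.02*d
for t,z in [(10,.14),(20,.13),(30,.118),(40,.1),(50,.085),(60,.075)]:
    p,R,pc=tool_for(tgt+[0,0,z],LA,-15.3,t);print(t,delta(s,p,R))
b=cams.capture("scene")[:,:,::-1];crop(b,210,90,160,130,5,"pics/c7.png")
E
```

```text
[-27.5871  24.3672  -7.5347 -31.5021 -68.7627  26.6583] [ 0.4617 -0.2203  0.1047] [[ 0.9647  0.2633  0.0078]
 [-0.2632  0.9647 -0.002 ]
 [-0.0081 -0.0001  1.    ]] lipa [ 0.4758 -0.1702  0.1466]
lip corner in scene [288.6281 133.5531]
lip corner in scene [272.3879 139.3448]
10 (array([ 0.003, -0.003, -0.006]), array([ 0.4, 10. , -0.2]))
20 (array([ 0.005, -0.003, -0.009]), array([ 0.4, 20. , -0.1]))
30 (array([ 0.006, -0.003, -0.008]), array([ 0.4, 30. , -0.1]))
40 (array([ 0.008, -0.003, -0.002]), array([ 0.4, 40. , -0.1]))
50 (array([ 0.007, -0.003,  0.003]), array([ 0.4, 50. , -0.1]))
60 (array([ 0.002, -0.003,  0.006]), array([ 0.4, 60. , -0. ]))
```

View pics/c7.png

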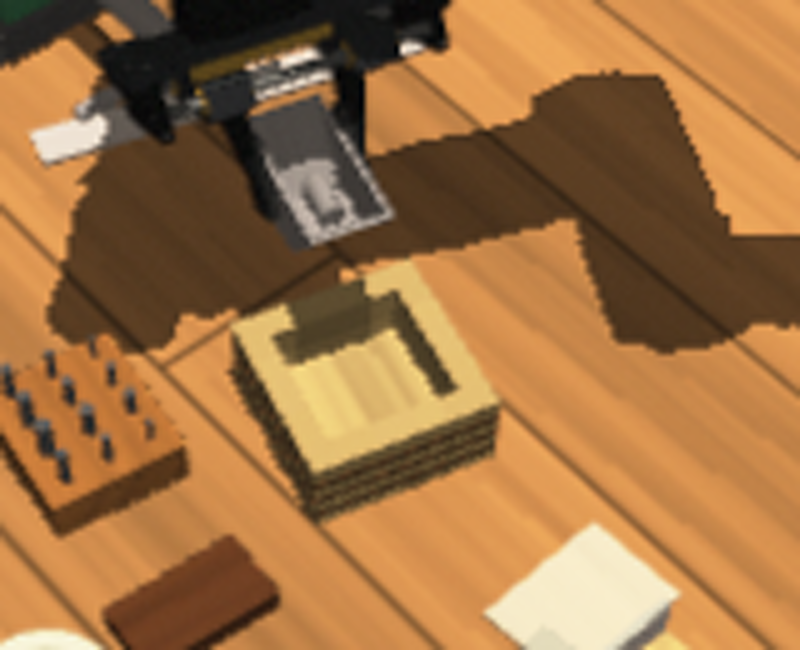

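The predicted lip corners, (288.6,133.6) and (272.4,139.3), match the picture's (288.6,132.6) and (271.6,139.0). The pin is visible inside the cup, so I'll start tipping.

>>> {"method": "drive_tool", "body": {
  "deltas": [
    {"dx": 0.001, "dy": -0.001, "dz": -0.003, "wx": 0.1, "wy": 4, "wz": -0.1},
    {"dx": 0.003, "dy": -0.002, "dz": -0.006, "wx": 0.3, "wy": 10, "wz": -0.1},
    {"dx": 0.004, "dy": -0.003, "dz": -0.008, "wx": 0.4, "wy": 15, "wz": -0.1},
    {"dx": 0.005, "dy": -0.003, "dz": -0.009, "wx": 0.4, "wy": 20, "wz": -0.1},
    {"dx": 0.005, "dy": -0.003, "dz": -0.009, "wx": 0.4, "wy": 25, "wz": -0.1},
    {"dx": 0.006, "dy": -0.003, "dz": -0.008, "wx": 0.4, "wy": 30, "wz": -0.1},
    {"dx": 0.007, "dy": -0.003, "dz": -0.005, "wx": 0.4, "wy": 35, "wz": -0.1},
    {"dx": 0.008, "dy": -0.003, "dz": -0.002, "wx": 0.4, "wy": 40, "wz": -0.1},
    {"dx": 0.008, "dy": -0.003, "dz": 0.001, "wx": 0.4, "wy": 45, "wz": -0.1},
    {"dx": 0.007, "dy": -0.003, "dz": 0.003, "wx": 0.4, "wy": 49, "wz": -0.1},
    {"dx": 0.007, "dy": -0.003, "dz": 0.003, "wx": 0.4, "wy": 50, "wz": -0.1},
    {"dx": 0.007, "dy": -0.003, "dz": 0.003, "wx": 0.4, "wy": 50, "wz": -0.1}
  ]
}}

```text
time_s: 12.1
tcp_pos: [0.4629, -0.2297, 0.1103]
ee_rot: [[-0.244, -0.966, -0.088], [-0.908, 0.259, -0.33], [0.342, -0.001, -0.94]]
wrist_force: [0.4, -0.2, -2.0]
gripper_width: 0.572
```

```bash
python3 - <<'E'
from plan import *
np.set_printoptions(precision=4,suppress=True)
s=r.sense();c,R=cupnow(s);print(s['joints'],c,np.degrees(np.arccos(R[2,2])),"lipa",c+R@LA)
for x in(-.025,.025):print("lip corner in scene",proj("scene",c+R@np.array([x,.052,.042])))
d=np.array([np.sin(np.radians(15.3)),np.cos(np.radians(15.3)),0])
W=np.array([.483,-.153,0]);tgt=W-.02*d
for t,z in [(55,.078),(60,.073),(65,.072),(70,.072),(75,.072),(80,.072),(85,.072)]:
    p,R,pc=tool_for(tgt+[0,0,z],LA,-15.3,t);print(t,delta(s,p,R))
b=cams.capture("scene")[:,:,::-1];crop(b,210,90,160,130,5,"pics/c8.png")
b=cams.capture("side")[:,:,::-1];crop(b,190,150,160,130,5,"pics/s8.png")
E
```

```text
[  1.5586  18.4504 -35.5937  27.4832 -45.2649 -37.6907] [ 0.4616 -0.2345  0.0987] 49.981015972155 lipa [ 0.4786 -0.1712  0.0859]
lip corner in scene [287.2118 147.9034]
lip corner in scene [271.6975 153.5247]
55 (array([-0.002,  0.001,  0.002]), array([-0.1,  5. ,  0.2]))
60 (array([-0.005,  0.001,  0.001]), array([-0.1, 10. ,  0.2]))
65 (array([-0.006,  0.001, -0.003]), array([-0.1, 15. ,  0.2]))
70 (array([-0.008,  0.001, -0.009]), array([-0.1, 20. ,  0.2]))
75 (array([-0.011,  0.001, -0.014]), array([-0.1, 25. ,  0.2]))
80 (array([-0.013,  0.001, -0.019]), array([-0.1, 30. ,  0.2]))
85 (array([-0.017,  0.001, -0.024]), array([-0.2, 35. ,  0.1]))
```

View pics/c8.png

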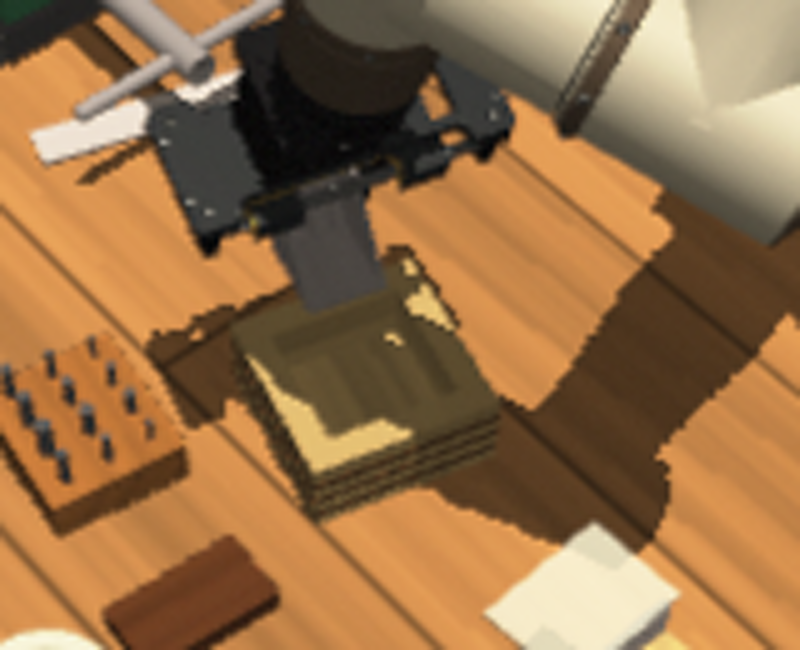

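View pics/s8.png

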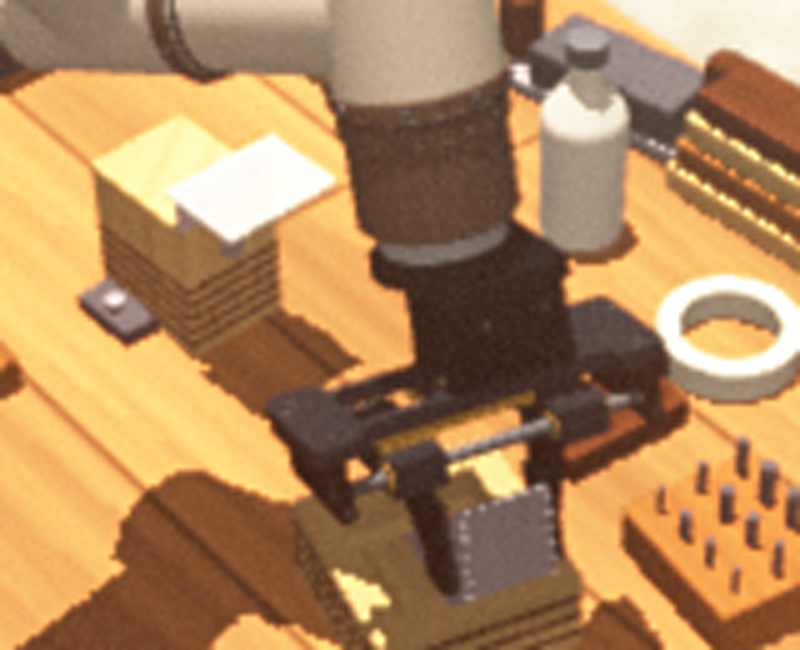

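>>> {"method": "drive_tool", "body": {
  "deltas": [
    {"dx": -0.002, "dy": 0.001, "dz": 0.002, "wx": 0, "wy": 5, "wz": 0.2},
    {"dx": -0.005, "dy": 0.001, "dz": 0.001, "wx": 0, "wy": 10, "wz": 0.2},
    {"dx": -0.005, "dy": 0.001, "dz": -0.001, "wx": 0, "wy": 12.5, "wz": 0.2},
    {"dx": -0.006, "dy": 0.001, "dz": -0.003, "wx": 0, "wy": 15, "wz": 0.2},
    {"dx": -0.007, "dy": 0.001, "dz": -0.006, "wx": 0, "wy": 17.5, "wz": 0.2},
    {"dx": -0.008, "dy": 0.001, "dz": -0.009, "wx": 0, "wy": 20, "wz": 0.2},
    {"dx": -0.009, "dy": 0.001, "dz": -0.011, "wx": 0, "wy": 22.5, "wz": 0.2},
    {"dx": -0.011, "dy": 0.001, "dz": -0.014, "wx": 0, "wy": 25, "wz": 0.2},
    {"dx": -0.012, "dy": 0.001, "dz": -0.016, "wx": 0, "wy": 27.5, "wz": 0.2},
    {"dx": -0.013, "dy": 0.001, "dz": -0.019, "wx": 0, "wy": 30, "wz": 0.2},
    {"dx": -0.013, "dy": 0.001, "dz": -0.019, "wx": 0, "wy": 30, "wz": 0.2},
    {"dx": -0.013, "dy": 0.001, "dz": -0.019, "wx": 0, "wy": 30, "wz": 0.2}
  ]
}}

```text
time_s: 13.4
tcp_pos: [0.467, -0.2127, 0.1241]
ee_rot: [[-0.174, -0.964, -0.2], [-0.62, 0.265, -0.739], [0.765, -0.005, -0.644]]
wrist_force: [-1.2, 0.2, -1.8]
gripper_width: 0.576
```

```bash
python3 - <<'E'
from plan import *
np.set_printoptions(precision=4,suppress=True)
s=r.sense();c,R=cupnow(s);print(s['joints'],c,np.degrees(np.arccos(R[2,2])),"lipa",c+R@LA)
b=cams.capture("scene")[:,:,::-1];crop(b,210,90,160,130,5,"pics/c9.png")
b=cams.capture("side")[:,:,::-1];crop(b,190,150,160,150,5,"pics/s9.png")
E
```

```text
[ 12.7283  26.0979 -42.1453  49.8372 -62.2599 -68.6104] [ 0.4643 -0.2225  0.1165] 79.90914100571756 lipa [ 0.478  -0.1739  0.0727]
```

View pics/c9.png

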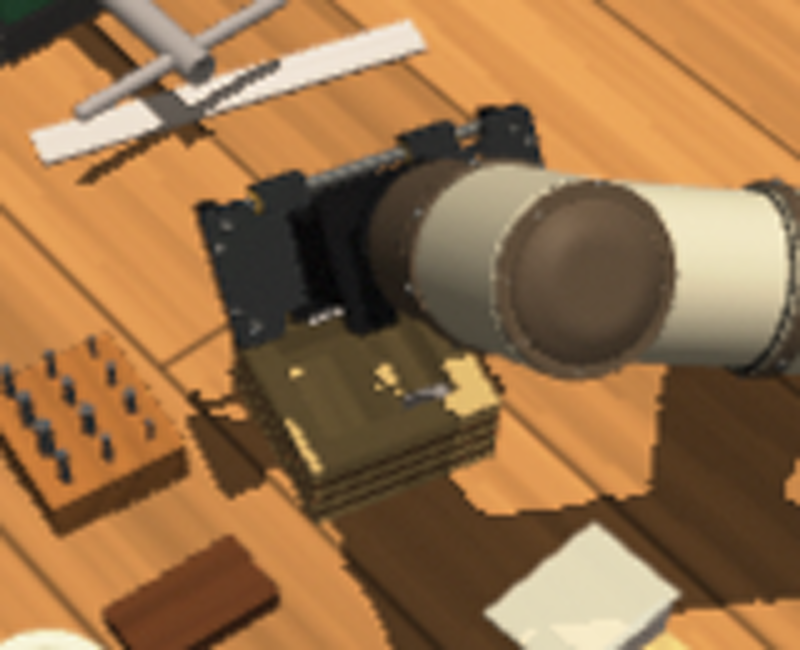

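View pics/s9.png

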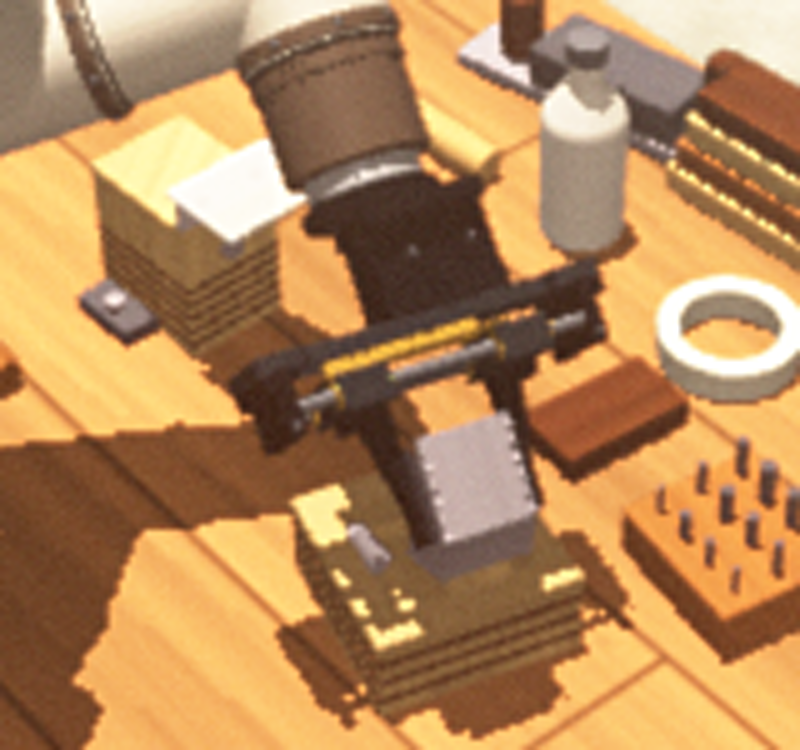

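```bash
python3 - <<'E'
from plan import *
np.set_printoptions(precision=4,suppress=True)
b=cams.capture("scene")[:,:,::-1];crop(b,255,140,60,60,10,"pics/c10.png")
b=cams.capture("side")[:,:,::-1];crop(b,240,235,75,60,10,"pics/s10.png")
p,e=two((296,168.6),(264,259.4));print(p,e)
a=np.radians(-15.3);W=np.array([.483,-.153]);v=p[:2]-W
print("in well",v@[np.cos(a),np.sin(a)],v@[-np.sin(a),np.cos(a)])
E
```

```text
[ 0.4606 -0.1205  0.0352] 0.006131333676992037
in well -0.03019377028145949 0.02539831952320773
```

View pics/c10.png

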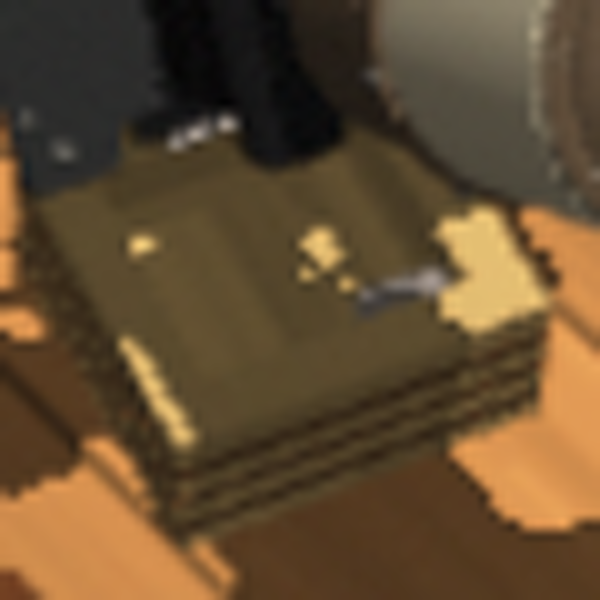

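View pics/s10.png

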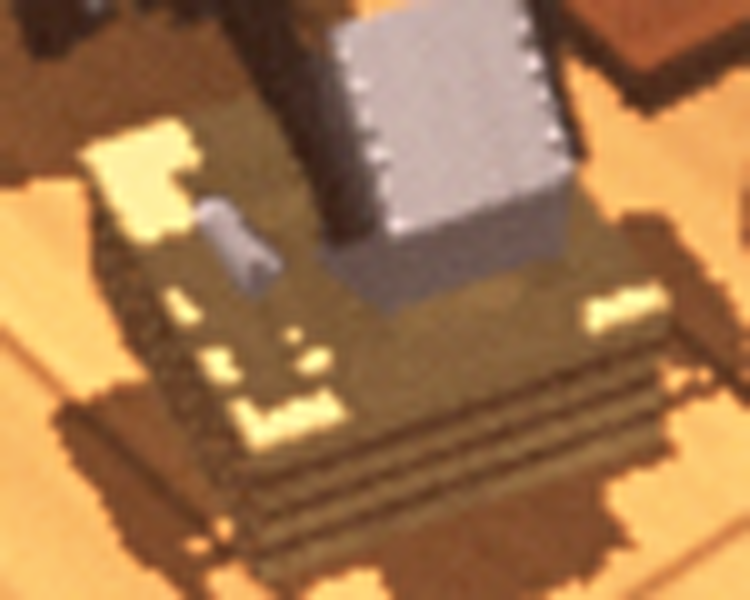

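>>> {"method": "drive_tool", "body": {
  "deltas": [
    {"dx": 0.01, "dy": 0, "dz": -0.008, "wx": 0, "wy": 0, "wz": 0},
    {"dx": 0.025, "dy": 0, "dz": -0.021, "wx": 0, "wy": 0, "wz": 0},
    {"dx": 0.038, "dy": 0, "dz": -0.032, "wx": 0, "wy": 0, "wz": 0},
    {"dx": 0.05, "dy": 0, "dz": -0.042, "wx": 0, "wy": 0, "wz": 0},
    {"dx": 0.05, "dy": 0, "dz": -0.042, "wx": 0, "wy": 0, "wz": 0}
  ]
}}

```text
time_s: 14.1
tcp_pos: [0.4674, -0.2121, 0.1916]
ee_rot: [[-0.176, -0.965, -0.196], [-0.62, 0.264, -0.739], [0.765, -0.008, -0.644]]
wrist_force: [-0.1, -0.4, -1.3]
gripper_width: 0.577
```

```bash
python3 - <<'E'
from plan import *
np.set_printoptions(precision=4,suppress=True)
s=r.sense();c,R=cupnow(s);print(c)
for t,x,y,z,yw in [(60,.48,-.2,.15,-15.3),(40,.49,-.17,.14,-12),(20,.50,-.14,.13,-9),(0,.52,-.1,.12,-3)]:
    p,R,pc=tool_for((x,y,z),(0,0,0),yw,t);print(t,delta(s,p,R))
b=cams.capture("scene")[:,:,::-1];crop(b,255,140,60,60,10,"pics/c11.png")
b=cams.capture("side")[:,:,::-1];crop(b,240,235,75,60,10,"pics/s11.png")
E
```

```text
[ 0.4648 -0.2219  0.184 ]
60 (array([-0.038, -0.009,  0.003]), array([ -0.3, -19.9,  -0.3]))
40 (array([-0.062, -0.01 , -0.012]), array([  1.3, -39.9,  -3.2]))
20 (array([-0.087, -0.012, -0.027]), array([  1.8, -59.9,  -6.4]))
0 (array([-0.121, -0.022, -0.05 ]), array([  1.9, -79.6, -13.2]))
```

View pics/c11.png

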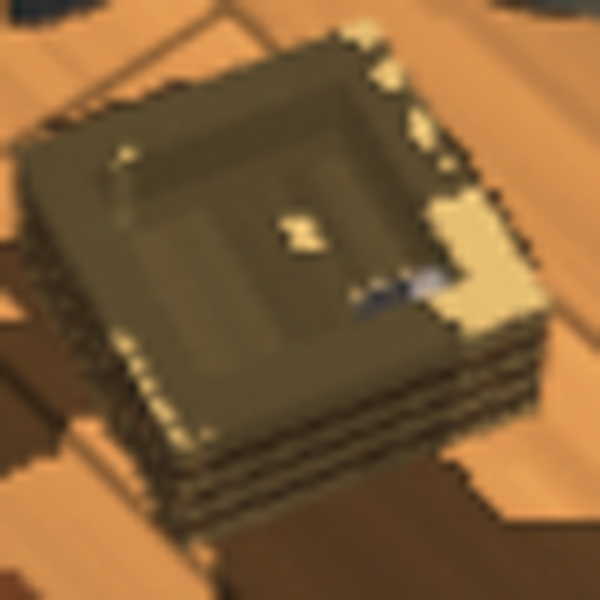

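View pics/s11.png

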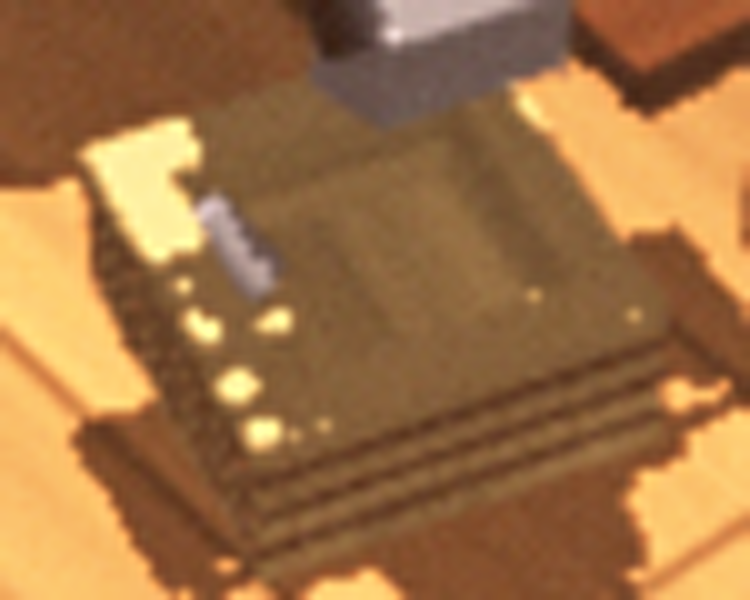

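```bash
python3 - <<'E'
from plan import *
np.set_printoptions(precision=4,suppress=True)
a=np.radians(-15.3);W=np.array([.483,-.153])
for A,B in [((443,280),(212,205)),((358,298),(262,280)),((400,288),(238,242))]:
    p,e=two((A[0]/10+254.5,A[1]/10+139.5),(B[0]/10+239.5,B[1]/10+234.5));v=p[:2]-W
    print(p,e,"in well",v@[np.cos(a),np.sin(a)],v@[-np.sin(a),np.cos(a)])
E
```

```text
[ 0.4575 -0.1113  0.0474] 0.0049484774902715635 in well -0.035620995674296836 0.03349483338678179
[ 0.4662 -0.1305  0.0267] 0.006064885237574463 in well -0.022149438447214738 0.01730444597763297
[ 0.4619 -0.1211  0.0374] 0.00032397512640601283 in well -0.028803692157493083 0.025203831490286197
```

The pin leans in the well's corner. Its centre is at about (-0.029, 0.025) in the well's frame and 0.03–0.037 m high, which is inside the limits and at rest. Next I'll bring the cup upright and set it down.

>>> {"method": "drive_tool", "body": {
  "deltas": [
    {"dx": -0.01, "dy": -0.002, "dz": 0.001, "wx": 0, "wy": -5, "wz": 0},
    {"dx": -0.025, "dy": -0.006, "dz": 0.002, "wx": -0.2, "wy": -13, "wz": -0.2},
    {"dx": -0.038, "dy": -0.009, "dz": 0.003, "wx": -0.3, "wy": -20, "wz": -0.3},
    {"dx": -0.05, "dy": -0.009, "dz": -0.004, "wx": 0.5, "wy": -29, "wz": -1.5},
    {"dx": -0.062, "dy": -0.01, "dz": -0.012, "wx": 1.3, "wy": -37, "wz": -3},
    {"dx": -0.07, "dy": -0.011, "dz": -0.017, "wx": 1.5, "wy": -45, "wz": -4},
    {"dx": -0.08, "dy": -0.011, "dz": -0.022, "wx": 1.7, "wy": -53, "wz": -5.3},
    {"dx": -0.087, "dy": -0.012, "dz": -0.027, "wx": 1.8, "wy": -60, "wz": -6.4},
    {"dx": -0.1, "dy": -0.016, "dz": -0.035, "wx": 1.9, "wy": -67, "wz": -9},
    {"dx": -0.11, "dy": -0.019, "dz": -0.043, "wx": 1.9, "wy": -74, "wz": -11.5},
    {"dx": -0.121, "dy": -0.022, "dz": -0.05, "wx": 1.9, "wy": -79.6, "wz": -13.2},
    {"dx": -0.121, "dy": -0.022, "dz": -0.05, "wx": 1.9, "wy": -79.6, "wz": -13.2},
    {"dx": -0.121, "dy": -0.022, "dz": -0.05, "wx": 1.9, "wy": -79.6, "wz": -13.2}
  ]
}}

```text
time_s: 15.5
tcp_pos: [0.5175, -0.1069, 0.1275]
ee_rot: [[-0.05, -0.999, 0.021], [-0.867, 0.054, 0.496], [-0.497, 0.007, -0.868]]
wrist_force: [0.5, -0.1, -1.4]
gripper_width: 0.571
```

```bash
python3 - <<'E'
from plan import *
np.set_printoptions(precision=4,suppress=True)
s=r.sense();c,R=cupnow(s);print(s['joints'],c,R,s['time_s'])
for x,y,z in [(.545,-.05,.10),(.545,-.02,.05),(.545,.01,.015),(.545,.01,0.004)]:
    p,R,pc=tool_for((x,y,z),(0,0,0),3,0);print(delta(s,p,R))
E
```

```text
[-13.1048  24.2658  -5.5682 -31.4203 -69.4139  23.6308] [ 0.5177 -0.1013  0.1162] [[ 0.9985  0.0537  0.0083]
 [-0.0536  0.9986  0.0033]
 [-0.0082 -0.0037  1.    ]] 15.5
(array([-0.038, -0.025,  0.04 ]), array([-2.6, -0.2, -5.5]))
(array([-0.039, -0.024,  0.098]), array([-2.6, -0.2, -5.5]))
(array([-0.048, -0.022,  0.144]), array([-2.6, -0.2, -5.5]))
(array([-0.042, -0.023,  0.153]), array([-2.6, -0.2, -5.5]))
```

>>> {"method": "drive_tool", "body": {
  "deltas": [
    {"dx": -0.01, "dy": -0.006, "dz": 0.01, "wx": -0.7, "wy": 0, "wz": -1.4},
    {"dx": -0.025, "dy": -0.016, "dz": 0.026, "wx": -1.7, "wy": -0.1, "wz": -3.6},
    {"dx": -0.038, "dy": -0.025, "dz": 0.04, "wx": -2.6, "wy": -0.2, "wz": -5.5},
    {"dx": -0.038, "dy": -0.025, "dz": 0.06, "wx": -2.6, "wy": -0.2, "wz": -5.5},
    {"dx": -0.039, "dy": -0.024, "dz": 0.08, "wx": -2.6, "wy": -0.2, "wz": -5.5},
    {"dx": -0.039, "dy": -0.024, "dz": 0.098, "wx": -2.6, "wy": -0.2, "wz": -5.5},
    {"dx": -0.042, "dy": -0.023, "dz": 0.115, "wx": -2.6, "wy": -0.2, "wz": -5.5},
    {"dx": -0.045, "dy": -0.022, "dz": 0.13, "wx": -2.6, "wy": -0.2, "wz": -5.5},
    {"dx": -0.048, "dy": -0.022, "dz": 0.144, "wx": -2.6, "wy": -0.2, "wz": -5.5},
    {"dx": -0.048, "dy": -0.022, "dz": 0.144, "wx": -2.6, "wy": -0.2, "wz": -5.5},
    {"dx": -0.048, "dy": -0.022, "dz": 0.144, "wx": -2.6, "wy": -0.2, "wz": -5.5}
  ]
}}

```text
time_s: 16.6
tcp_pos: [0.5463, 0.006, 0.028]
ee_rot: [[0.05, -0.998, -0.022], [-0.864, -0.054, 0.5], [-0.501, -0.006, -0.866]]
wrist_force: [0.2, 0.1, -1.4]
gripper_width: 0.573
```

```bash
python3 - <<'E'
from plan import *
np.set_printoptions(precision=4,suppress=True)
s=r.sense();c,R=cupnow(s);print(c,R,s['wrist_force'])
for z in (0.001,):
    p,R,pc=tool_for((c[0],c[1],z),(0,0,0),3,0);print(delta(s,p,R))
b=cams.capture("side")[:,:,::-1];crop(b,180,130,160,130,5,"pics/s12.png")
E
```

```text
[0.546  0.0117 0.0167] [[ 0.9985 -0.0545 -0.0046]
 [ 0.0545  0.9985 -0.001 ]
 [ 0.0046  0.0007  1.    ]] [ 0.2249  0.1231 -1.4005]
(array([0.008, 0.   , 0.014]), array([-0.2,  0. ,  0.2]))
```

View pics/s12.png

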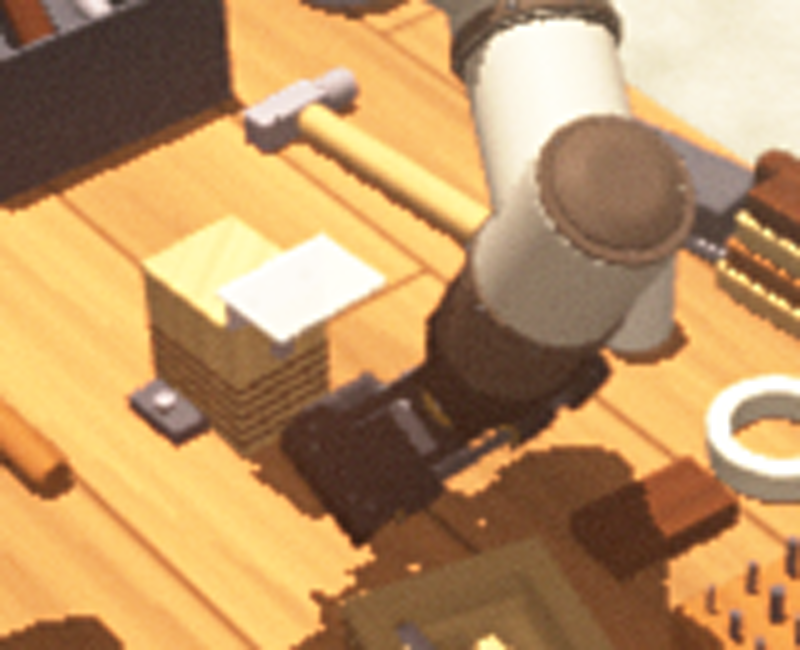

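>>> {"method": "drive_tool", "body": {
  "deltas": [
    {"dx": 0.002, "dy": 0, "dz": 0.0035, "wx": 0, "wy": 0, "wz": 0},
    {"dx": 0.004, "dy": 0, "dz": 0.007, "wx": 0, "wy": 0, "wz": 0},
    {"dx": 0.006, "dy": 0, "dz": 0.0105, "wx": 0, "wy": 0, "wz": 0},
    {"dx": 0.007, "dy": 0, "dz": 0.012, "wx": 0, "wy": 0, "wz": 0},
    {"dx": 0.0075, "dy": 0, "dz": 0.013, "wx": 0, "wy": 0, "wz": 0},
    {"dx": 0.008, "dy": 0, "dz": 0.014, "wx": 0, "wy": 0, "wz": 0},
    {"dx": 0.008, "dy": 0, "dz": 0.014, "wx": 0, "wy": 0, "wz": 0}
  ]
}}

```text
time_s: 17.35
tcp_pos: [0.5462, 0.0059, 0.0116]
ee_rot: [[0.049, -0.999, -0.022], [-0.864, -0.053, 0.501], [-0.501, -0.005, -0.865]]
wrist_force: [0.2, -0.5, -2.2]
gripper_width: 0.571
```

>>> {"method": "drive_tool", "body": {
  "deltas": [
    {"dx": 0, "dy": 0, "dz": 0, "wx": 0, "wy": 0, "wz": 0},
    {"dx": 0, "dy": 0, "dz": 0, "wx": 0, "wy": 0, "wz": 0},
    {"dx": 0, "dy": 0, "dz": 0, "wx": 0, "wy": 0, "wz": 0},
    {"dx": 0, "dy": 0, "dz": 0, "wx": 0, "wy": 0, "wz": 0},
    {"dx": 0, "dy": 0, "dz": 0, "wx": 0, "wy": 0, "wz": 0},
    {"dx": 0, "dy": 0, "dz": 0, "wx": 0, "wy": 0, "wz": 0},
    {"dx": 0, "dy": 0, "dz": 0, "wx": 0, "wy": 0, "wz": 0},
    {"dx": 0, "dy": 0, "dz": -0.01, "wx": 0, "wy": 0, "wz": 0},
    {"dx": 0, "dy": 0, "dz": -0.03, "wx": 0, "wy": 0, "wz": 0},
    {"dx": 0, "dy": 0, "dz": -0.06, "wx": 0, "wy": 0, "wz": 0},
    {"dx": 0, "dy": 0, "dz": -0.1, "wx": 0, "wy": 0, "wz": 0},
    {"dx": 0, "dy": 0, "dz": -0.14, "wx": 0, "wy": 0, "wz": 0},
    {"dx": -0.05, "dy": 0, "dz": -0.18, "wx": 0, "wy": 0, "wz": 0},
    {"dx": -0.09, "dy": 0, "dz": -0.21, "wx": 0, "wy": 0, "wz": 0},
    {"dx": -0.12, "dy": 0, "dz": -0.24, "wx": 0, "wy": 0, "wz": 0},
    {"dx": -0.12, "dy": 0, "dz": -0.24, "wx": 0, "wy": 0, "wz": 0},
    {"dx": -0.12, "dy": 0, "dz": -0.24, "wx": 0, "wy": 0, "wz": 0}
  ],
  "gripper": 1
}}

```text
time_s: 19.05
tcp_pos: [0.546, -0.0105, 0.2824]
ee_rot: [[0.052, -0.998, -0.017], [-0.864, -0.054, 0.5], [-0.5, -0.011, -0.866]]
wrist_force: [-0.4, 1.0, -0.8]
gripper_width: 1.001
```

```bash
python3 - <<'E'
from plan import *
for n in("scene","side"):
    b=cams.capture(n)[:,:,::-1];cv2.imwrite(f"pics/end_{n}.png",b)
    crop(b,*((245,130,120,110) if n=="scene" else (190,160,130,130)),5,f"pics/e_{n}.png")
print(r.sense()['wrist_force'],r.sense()['joint_velocities'].round(2))
E
```

```text
[-0.059616   -0.6164459  -1.15857468] [-0.3   1.57 -1.11  0.    0.02 -0.09]
```

View pics/e_scene.png

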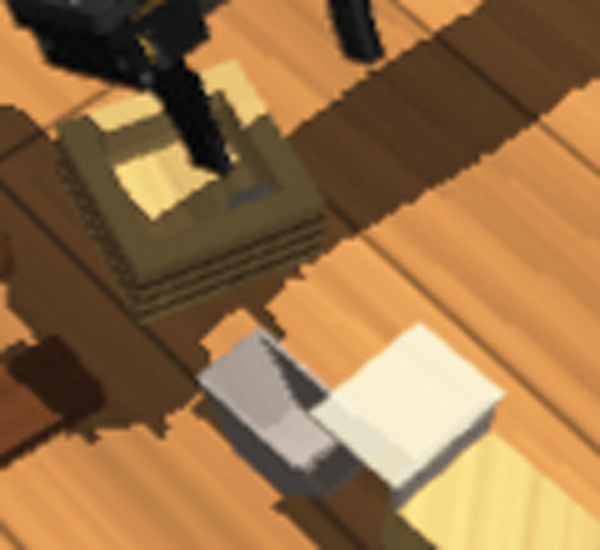

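View pics/e_side.png

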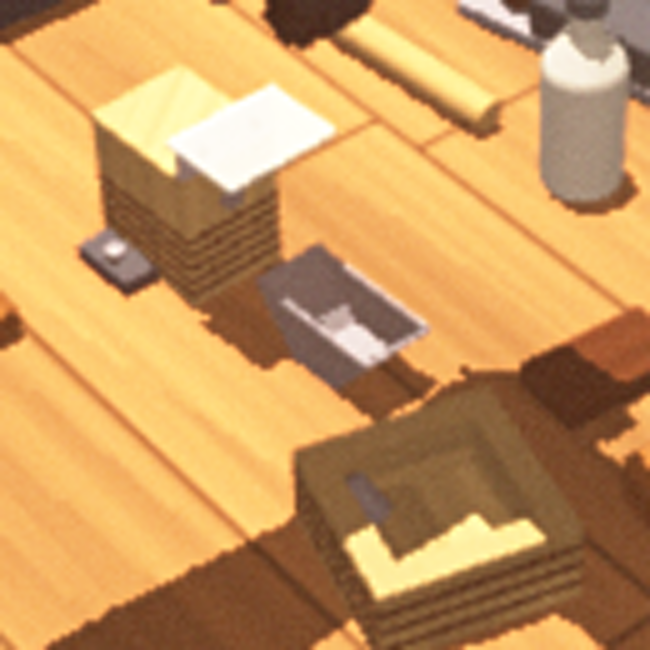

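View pics/end_side.png

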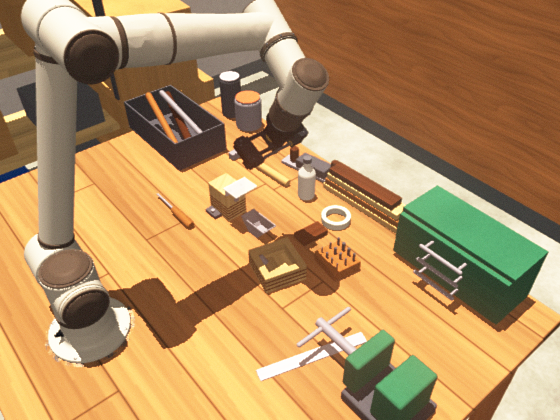

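```bash
python3 - <<'E'
from plan import *
s=r.sense();im=cams.capture("wrist")[:,:,::-1];cv2.imwrite("pics/w13.png",im)
m=cams.camera_model("wrist");K=np.array(m['intrinsics']);T=np.array(m['T_tool_cam'])
for z in(.01,.055):
    q=np.linalg.inv(T)@np.r_[s['ee_rot'].T@(np.array([.46,-.12,z])-s['tcp_pos']),1];u=K@q[:3];print(u[:2]/u[2])
print(s['time_s'],s['joint_velocities'].round(2))
E
```

```text
[385.04953182 -44.3384592 ]
[396.96949602 -38.31053038]
19.15 [-0.3   1.57 -1.11  0.    0.02 -0.09]
```

View pics/w13.png

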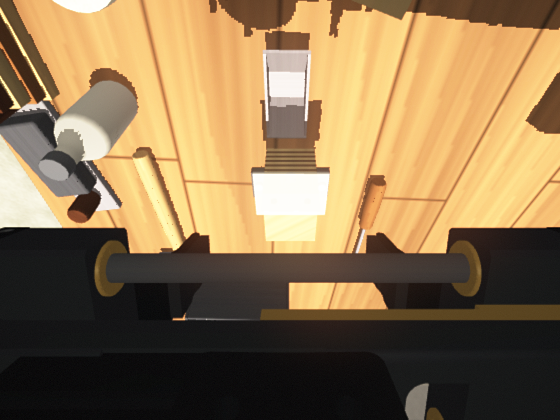

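The cup at (286,95) is empty and upright. I'll level the tool to look down into the well.

>>> {"method": "drive_tool", "body": {
  "deltas": [
    {"dx": 0.01, "dy": 0.01, "dz": -0.01, "wx": 0, "wy": 7, "wz": 0},
    {"dx": 0.02, "dy": 0.02, "dz": -0.02, "wx": 0, "wy": 15, "wz": 0},
    {"dx": 0.04, "dy": 0.03, "dz": -0.03, "wx": 0, "wy": 22, "wz": 0},
    {"dx": 0.05, "dy": 0.04, "dz": -0.04, "wx": 0, "wy": 28, "wz": 0},
    {"dx": 0.06, "dy": 0.05, "dz": -0.04, "wx": 0, "wy": 30, "wz": 0},
    {"dx": 0.06, "dy": 0.05, "dz": -0.04, "wx": 0, "wy": 30, "wz": 0},
    {"dx": 0.06, "dy": 0.05, "dz": -0.04, "wx": 0, "wy": 30, "wz": 0}
  ]
}}

```text
time_s: 19.9
tcp_pos: [0.4993, -0.0852, 0.2826]
ee_rot: [[0.053, -0.999, 0.003], [-0.999, -0.053, 0.002], [-0.002, -0.003, -1.0]]
wrist_force: [0.2, 0.7, 0.5]
gripper_width: 0.998
```

```bash
python3 - <<'E'
from plan import *
s=r.sense();im=cams.capture("wrist")[:,:,::-1];cv2.imwrite("pics/w14.png",im)
crop(im,240,0,160,120,5,"pics/w14c.png");print(s['tcp_pos'],s['joint_velocities'].round(2))
E
```

```text
[ 0.4993002  -0.08518357  0.28257727] [-0.4   0.35  1.76  0.11  0.14 -0.04]
```

View pics/w14.png

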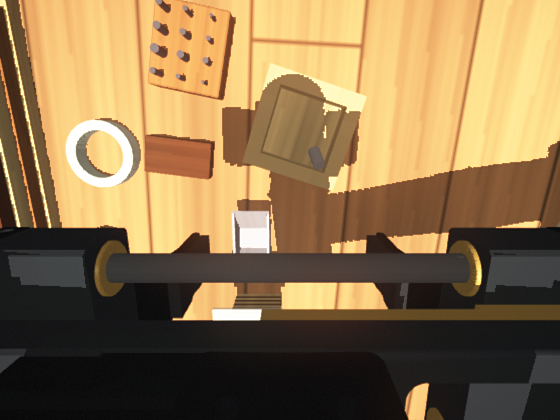

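View pics/w14c.png

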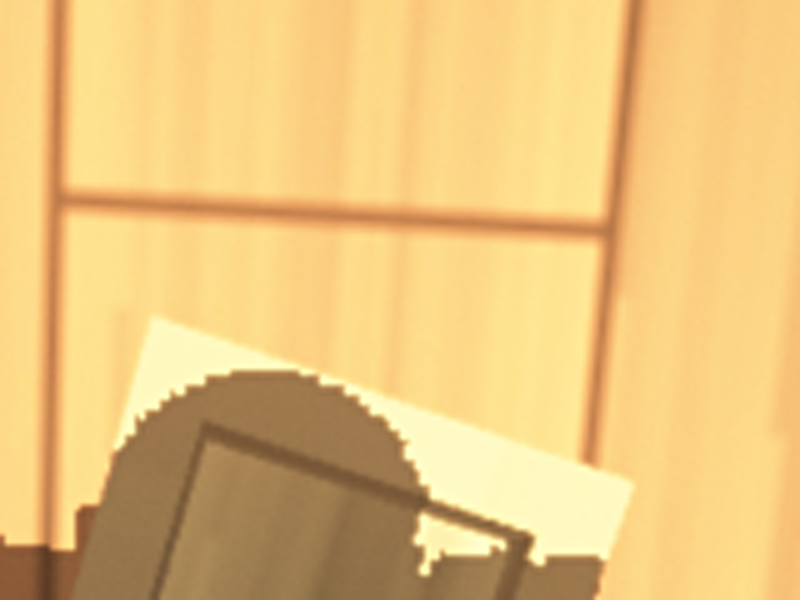

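The wrist view shows the pin at (317,158) inside the well's opening and the cup upright at (252,230). Everything else is where it was.

```bash
python3 -c "
from station import ticket
print(ticket.finish_job())"
```

```text
the job is handed in; nothing more can be done
None
```

The job is done and handed in at about 20 s of the 66 s allowed; no verdict was reported. I pushed the rod nearly home, and the pin dropped into the cup. I then carried the cup to the well and tipped it to 80° over lip_a, with the lip about 73 mm above the bench and 22 mm from the well's centre. The pin slid into the well, and I stood the empty cup upright near (0.546, 0.012) m and let go.

**Last checks:**
- **Pin:** It did not end up flat. It leans in a corner of the well. From two views its centre is at about (-29, +25) mm in the well's frame and at most about 37 mm above the bench. Both are inside the limits, and it looked unchanged in three later looks. The two rays for its end points missed each other by 5–6 mm, so those points are rough; the rays for its middle agreed to 0.3 mm.
- **Cup:** It stood upright and empty in all the final pictures.
- **Other things:** I saw no bystander moved, judged by eye. The gripper was about 28 cm above the bench and touching nothing.

One move call was refused early on for missing keys, before anything had moved.

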